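# Fit a feed rack and its splined pinion, and hold the pinion down for the circlip

### The job

Assemble the feed unit on the bench: lay the toothed rack flat in the guide of the grey base, its teeth facing the upright splined shaft and its end up against the stop screw, and let go of it. Then take the pinion by its hub, turn it until its bore fits the splines, and slide it down the shaft, in mesh with the rack, until it is fully home against the spring collar and seated on the shoulder, so that the circlip groove in the shaft end stands clear above the hub. Finish still gripping the hub and pressing the pinion down, because the spring lifts it again if you let go and a colleague is about to fit the circlip; leave the circlip, screwdriver, tape measure and small wood block where they lie.

Things in the scene. Friction and masses are not known exactly. Their poses are not given: they have to be found in the camera images.
- feed_base: Grey cast feed unit fixed on the bench, plate 136 x 220 x 12 mm; origin mid-underside, z up. The rack guide runs along its y axis on the -x side; the splined shaft stands at x = +22, y = +40 mm and cannot turn (a worm drive locks it). Behind the shaft (x = 44 to 73 mm) a worm housing no higher than 31 mm. Sliding faces are greased.
- rack_seat (a point): On the guide floor, 30 mm above the bench: the rack's origin belongs here; axes as feed_base. Guide: 26 mm wide (x = -13 to +13 mm from here); back wall on -x from y = -88 to +88 mm, front lip on +x (shaft side) only from y = -88 to +4 mm, both 6 mm high with sloped inner top edges; open at the -y end.
- stop_tip (a point): Tip of the 10 mm stop screw at the guide's +y end, 80 mm from rack_seat along +y and 10 mm above the guide floor: the rack's end rests on it. Its block (26 x 12 mm, top 46 mm above the bench) begins 8 mm behind the tip. With the rack up to it, a tooth gap faces the shaft; a rack up to 4 mm short is drawn into mesh by the tapered teeth.
- shaft_home (a point): On the shaft axis at the shoulder, 32 mm above the bench: the pinion's origin belongs here when fully home; axes as feed_base. The steel shaft has a 19.6 mm core and four splines, 7 mm wide and 30 mm over the tips, pointing along feed_base's +x, +y, -x and -y.
- shaft_top (a point): Top end of the shaft, on its axis, 54 mm above shaft_home (86 mm above the bench). The top 4 mm of shaft and splines are tapered; the circlip groove is 4 to 6.5 mm below the end.
- thrust_collar (a joint): Brass ring (50 mm outside, 38 mm inside) round the shaft's foot, on a spring. Value: how far it is pressed down, 0 (top face 40 mm above the bench) to 0.008 m (flush with the shoulder). It takes about 7.5 N to start it and 13 N to press it fully down; the pinion's underside presses it over its last 8 mm, then lands on the rigid shoulder.
- collar_top (a point): Centre of the spring collar's top face, on the shaft axis.
- rack: Loose steel gear rack lying flat, 160 mm long (its y), 23 mm wide (x), 20 mm high (z), about 0.4 kg; origin mid-underside. Plain back at x = -11.5 mm, twelve teeth (pitch 12.57, 9 mm deep) with tips at x = +11.5 mm. Grip it across the width near its middle, where fingers clear the shaft, fingertips 8 mm or more above its underside to clear the guide walls.
- rack_teeth (a point): Middle of the rack's line of tooth tips: x = +11.5, y = 0, z = +10 mm in the rack's frame.
- pinion: Loose steel pinion lying flat, hub up, about 0.38 kg; origin on its axis at the underside. 16 teeth, 72 mm over the tips, 20 mm high, lower ends tapered; above them a round hub, 42 mm diameter, z = 20 to 46 mm, to grip. Through bore 22 mm with four slots 9 mm wide, 32 mm across, along its own +x, +y, -x and -y: fits the shaft, and meshes with the rack, in any of four positions.
- hub_top (a point): Centre of the hub's top face, 46 mm above the pinion's origin; 78 mm above the bench when home, with 8 mm of shaft standing out of it. The bore's lower edge is chamfered 1.8 mm; play on the splines is about 1 mm and 4 degrees either way.
- circlip: Bystander: small dark open ring, 32 mm across, 3 mm thick, lying on the bench; leave it.
- screwdriver_r: Bystander: red and black screwdriver, 220 mm long, lying on the bench; leave it.
- tape_measure: Bystander: yellow tape measure, 38 x 78 x 67 mm; leave it.
- block_small: Bystander: small wood block, 36 x 48 x 22 mm; leave it.
Not all that is in view belongs to the job. Leave any red or turquoise look-alike of the pinion alone.

How it is judged:
On the way, in this order (a step that is already met when the one before it is completed fails the run):
1. the rack lies flat in the guide, teeth to the shaft, end at the stop screw, and is released (x of rack_teeth in the frame of rack_seat between 0.0085 and 0.0145 m and y of rack in the frame of rack_seat between -0.005 and 0.003 m and z of rack in the frame of rack_seat below 0.003 m and angle between rack's own z axis and vertical below 0.06 rad and angle between the y axis of rack and the y axis of feed_base, either way round below 0.06 rad and contact force between the fingers and rack below 0.5 N), for 0.3 s.
2. the pinion has entered the splines, with the rack in its seat (x of rack_teeth in the frame of rack_seat between 0.0085 and 0.0145 m and y of rack in the frame of rack_seat between -0.005 and 0.003 m and z of rack in the frame of rack_seat below 0.003 m and angle between rack's own z axis and vertical below 0.06 rad and angle between the y axis of rack and the y axis of feed_base, either way round below 0.06 rad and (angle between the x axis of pinion and the x axis of feed_base, either way round below 0.13 rad or angle between the x axis of pinion and the y axis of feed_base, either way round below 0.13 rad) and horizontal distance between pinion and shaft_home below 0.003 m and z of pinion in the frame of shaft_home below 0.036 m), for 0.2 s.
At the end, for the whole second after the job is handed in: Rack flat in the guide, teeth to the shaft (3 mm), at most 5 mm from the stop, untouched; pinion on the splines (3 mm, 0.13 rad), upright, within 2 mm of the shoulder, spring collar pressed over 6 mm; the fingers still bear on the still pinion with over 5 N (all of step 1 and (angle between the x axis of pinion and the x axis of feed_base, either way round below 0.13 rad or angle between the x axis of pinion and the y axis of feed_base, either way round below 0.13 rad) and horizontal distance between pinion and shaft_home below 0.003 m and z of pinion in the frame of shaft_home below 0.002 m and angle between pinion's own z axis and vertical below 0.06 rad and value of joint thrust_collar above 0.006 m and contact force between the fingers and pinion above 5 N and linear speed of pinion below 0.02 m/s); the arm keeps its last pose, push and grip.
It fails at once if the screwdriver_r is moved more than 30 mm (distance of screwdriver_r from where it was at the start of the episode above 0.03 m).
It fails at once if the tape_measure is moved more than 30 mm (distance of tape_measure from where it was at the start of the episode above 0.03 m).
It fails at once if the block_small is moved more than 30 mm (distance of block_small from where it was at the start of the episode above 0.03 m).
It fails at once if the circlip is moved more than 30 mm (distance of circlip from where it was at the start of the episode above 0.03 m).
It also fails if it takes over 54 s, if anything falls off the work surface, if the arm or the gripper's body presses on something with over 40 N, if the wrist force passes 120 N, or if a joint passes its speed limit or range.

### The arm

A 7-joint arm with a two-finger parallel gripper is mounted at the origin on a cart in front of the work surface, level with it; the furniture and walls round the work are solid. World frame = base frame: x ahead of the robot, y to its left, z up, the work surface at z = 0. Lengths are in m, angles in rad, forces in N, time in s.
With the tool pointing down it reaches from about 0.425 to 1.025 m from the base axis. Payload 9.4 kg.
Tool frame: the origin (TCP) lies between the finger pads; the fingertips stand 14 mm ahead of it and the grasp point (between the pads) lies 5 mm behind it; z points along the fingers, y is the line along which they close (so a half turn about z gives the same grasp; the last joint's range is limited). The gripper opens to 85 mm and grips with 20 to 120 N. Pads are 22 mm wide; open, the fingers measure 114 mm over their backs; the gripper's body (76 mm by 85 mm) begins 54 mm behind the grasp point. The pads swing forward as they close: fully open they stand 13 mm farther back than shut.
Start: joints at [1.271, 0.599, -0.003, 1.599, 0.002, 0.943, -0.08], TCP at [0.16, -0.707, 0.245] pointing down, gripper open.
Joint ranges: [-2.57, 2.57], [-0.35, 1.97], [-1.29, 1.29], [0.11, 2.56], [-1.05, 4.19], [0.11, 1.86], [-2.63, 2.63]. Speed limits (rad/s): [2.22, 2.22, 3.01, 3.01, 3.14, 3.14, 3.14].

### API

Orientations are given as a 3x3 rotation matrix whose columns are the frame's x, y, z axes.
In Python, from rig import robot, vision, ticket gives the robot as it stands.
- The arm moves only by the tool apply_moves, never from a script. Its argument "rows" is a list of rows, each a list of 6 numbers: the shift along the tool's x, y, z scaled (see below), then the turn, a rotation vector about the tool's x, y, z scaled (see below). In form: [[tx, ty, tz, rx, ry, rz], ...]. A call has 1 to 10 rows; each row is the pose to reach, as a shift and turn from the pose commanded when the call began, along the tool's axes at that moment; what a row does not reach only later rows make up. The controller multiplies each number of a shift by 0.08 m and each number of a turn by 45 degrees. A row lasts 1/10 s, in which the tool goes at most 50 mm and 8.59 degrees, less where a joint would pass 70% of its speed; a pose out of reach is approached as far as the arm can. A call with a number of a shift or a turn outside -1 to 1 is refused whole. A call with a gripper value outside its range is refused whole. "jaw" is the opening, from 0 (shut) to 1 (fully open), set as the call begins (left out, the last holds). The fingers move at their own pace and stop on an object; the grip force is fixed at half the most. Time passes only in rows, so rows that repeat a pose let the fingers close. It gives the time, the measured TCP pose, the force, the opening and the grip force at its end, in the units of the state.
- robot.get_state(): the state, without advancing time (a new reading comes with each control period).
- vision.camera(name): name is "scene" or "top" or "wrist"; returns a dict with "image" (384x512x3 uint8, red, green, blue), "range_z" (384x512 float32, m along the optical axis (not along the pixel's ray), 0 where there is no reading), "K" (3x3 intrinsics, pixels), "R" (3x3) and "t" (3): a world point X has camera coordinates R X + t. Camera axes: x right, y down, z forward; pixel columns grow to the right and rows downward; lengths in m; the calibration is good to about 2 mm. A picture is of the moment at which its call begins.
- ticket.finish_job(): hands the job in; it is judged then, once.
The state is a dict: "t": time; "joint_pos": joint angles; "joint_vel": joint speeds; "effort": joint torques, N m; "position": TCP position; "eef_rot": TCP orientation; "wrist_force": force on the tool from outside, world axes, zero at the start; "wrist_torque": the same for the moment, N m; "finger_gap": opening from 0.0 (shut) to 1.0 (fully open); "finger_force": force on a finger pad.
Only numpy, scipy, OpenCV 4.12 (cv2) and the standard library are available. Lean on these libraries where they do the work, as an engineer would, in place of code of your own. Each camera call takes 0.05 s, during which the arm holds its last target. There are 200 camera calls.

## Working session

There is one attempt and no reset: what is moved stays moved. The work goes in short steps, Python scripts to look and compute and a tool call to move; the robot and the scene stay as the last step left them, time stands still between calls to the robot, and variables do not carry over. Pictures are saved under pics/ and viewed, at most 10 in all, crops included, and the job is handed in when it is done.

Besides the shell and the picture viewer there is one more tool, called after "Emit:" as name([rows], argument=value, ...), one row to a line, values as JSON. apply_moves: Moves the arm, as the interface text tells. Its arguments: {"type":"object","properties":{"rows":{"type":"array","items":{"type":"array","items":{"type":"number"}}},"jaw":{"type":"number"}},"required":["rows"]}

```bash
ls; mkdir -p pics; cat > h.py <<'E'
import numpy as np, cv2
from rig import robot, vision, ticket
def cam(n,save=None):
    c=vision.camera(n)
    if save: cv2.imwrite('pics/'+save+'.png',cv2.cvtColor(c['image'],cv2.COLOR_RGB2BGR))
    np.savez('/tmp/'+(save or n)+'.npz',**c)
    return c
def ray(c,u,v):
    d=c['R'].T@np.linalg.inv(c['K'])@np.array([u,v,1.]); o=-c['R'].T@c['t']; return o,d
def onz(c,u,v,z):
    o,d=ray(c,u,v); return o+d*(z-o[2])/d[2]
def pts(c):
    h,w=c['range_z'].shape; u,v=np.meshgrid(np.arange(w),np.arange(h))
    z=c['range_z']; K=c['K']
    P=np.stack([(u-K[0,2])/K[0,0]*z,(v-K[1,2])/K[1,1]*z,z],-1)
    return (P-c['t'])@c['R']
def proj(c,X):
    p=c['K']@(c['R']@np.array(X)+c['t']); return p[:2]/p[2]
E
python3 - <<'E'
from h import *
ims=[]
for n in ['scene','top','wrist']:
    c=cam(n,n+'0'); ims.append(cv2.cvtColor(c['image'],cv2.COLOR_RGB2BGR)); print(n,-c['R'].T@c['t'],c['K'][0,0],(c['range_z']>0).mean())
s=robot.get_state(); print(s['t'],s['position'],s['eef_rot'],s['wrist_force'])
E
```

```text
pics
scene [0.01020439 0.61485351 0.97263861] 391.56050353696224 0.9726104736328125
top [ 0.35135205 -0.00777981  1.16442569] 399.64959750746 0.9960276285807291
wrist [ 0.23270016 -0.69018394  0.37273592] 323.47360312245434 0.99609375
0.15 [ 0.16012105 -0.70677675  0.24461238] [[ 9.75275086e-01  2.20994019e-01 -3.87294495e-04]
 [ 2.20994316e-01 -9.75274491e-01  1.08596248e-03]
 [-1.37727229e-04 -1.14470203e-03 -9.99999335e-01]] [-0.27609539 -0.14368726 -0.2781039 ]
```

View pics/top0.png

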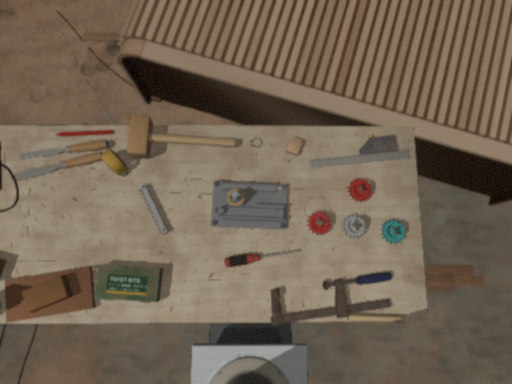

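View pics/scene0.png

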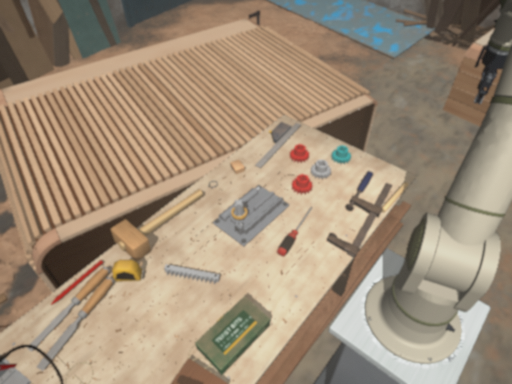

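```bash
python3 - <<'E'
from h import *
t=cv2.imread('pics/top0.png'); s=cv2.imread('pics/scene0.png')
R=lambda a,w,h:cv2.resize(a,(w,h),interpolation=cv2.INTER_CUBIC)
a=R(t[165:255,300:415],400,313); b=R(t[175:245,125:205],400,350)[:287]
c=R(s[130:210,270:370],400,313); d=R(s[245:295,150:230],400,287)
a=np.vstack([np.hstack([a,c]),np.hstack([b[:287],d])]); cv2.imwrite('pics/crop1.png',a)
T=np.load('/tmp/top0.npz'); S=np.load('/tmp/scene0.npz')
for nm,c,boxes in (('top',T,dict(pin=(335,375,208,245),rack=(130,180,180,240),base=(205,295,175,233))),):
    P=pts(c)
    for k,(u0,u1,v0,v1) in boxes.items():
        p=P[v0:v1,u0:u1]; m=p[...,2]>0.008; q=p[m]
        r=cv2.minAreaRect((q[:,:2]*1000).astype(np.float32)); print(k,m.sum(),np.percentile(q[:,2],[5,50,90,99]).round(3),r)
    print('bench',np.median(P[150:170,200:290,2]))
E
```

```text
pin 385 [0.013 0.023 0.048 0.051] ((436.7344665527344, -167.77935791015625), (69.32150268554688, 356.02606201171875), 17.06808090209961)
rack 388 [0.012 0.02  0.023 1.164] ((448.1686096191406, 176.375732421875), (408.6352844238281, 78.51111602783203), 51.39192199707031)
base 3393 [0.01  0.021 0.038 0.087] ((482.86431884765625, 2.0173721313476562), (219.4716033935547, 261.9778137207031), 87.60831451416016)
bench 0.00041167963062674226
```

View pics/crop1.png

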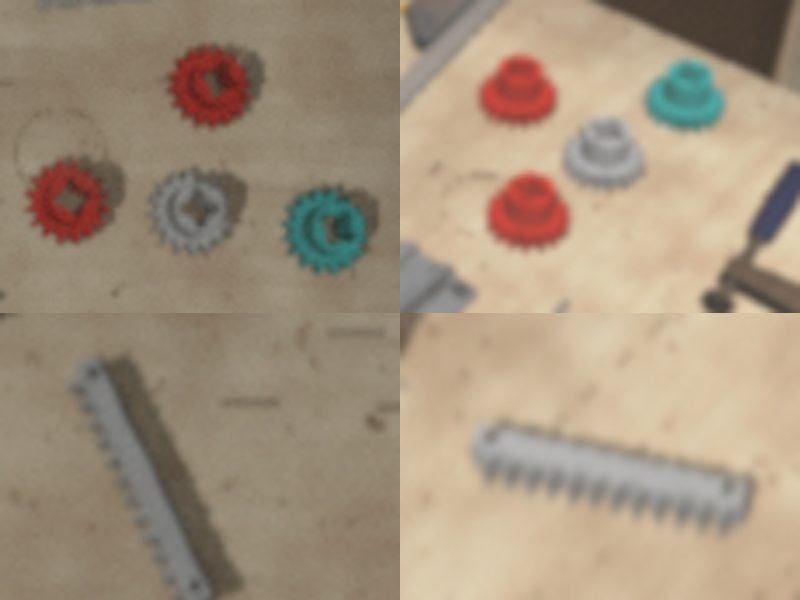

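Grey wheel at top (355,225) is the steel pinion meant; red (319,222), (360,189) and turquoise (394,231) are look-alikes (wrong colour). The crop confirms this. The rack at (155,208) has its teeth toward lower left (world +y, −x), so it must turn about −113° to face the shaft.

```bash
python3 - <<'E'
from h import *
T=np.load('/tmp/top0.npz'); S=np.load('/tmp/scene0.npz')
for n,c,box in (('top',T,dict(pin=(335,375,208,245),rack=(130,180,180,240),base=(205,295,175,233))),('scene',S,dict(pin=(308,333,157,182),rack=(155,230,255,290),base=(205,300,175,250)))):
    P=pts(c); img=c['image'].astype(int); sat=img.max(-1)-img.min(-1)
    for k,(u0,u1,v0,v1) in box.items():
        z=c['range_z'][v0:v1,u0:u1]; p=P[v0:v1,u0:u1]; m=(z>0)&(p[...,2]>0.008)&(p[...,2]<0.1)&(sat[v0:v1,u0:u1]<35)
        m=m.astype(np.uint8); _,l,st,_=cv2.connectedComponentsWithStats(m); i=1+st[1:,4].argmax(); q=p[l==i]
        r=cv2.minAreaRect((q[:,:2]*1000).astype(np.float32)); print(n,k,len(q),np.percentile(q[:,2],[5,50,90,99]).round(3),np.round(r[0],0),np.round(r[1],0),round(r[2],1))
        if k=='base': h=q[q[:,2]>0.075]; print(' shaft',h.mean(0),len(h))
        if k=='pin': h=q[q[:,2]>0.043]; print(' hub',h.mean(0),len(h), cv2.minEnclosingCircle((h[:,:2]*1000).astype(np.float32)))
for k,c in(('mallet',(185,140)),('block',(295,146)),('tape',(115,160)),('hand',(345,295)),('scr',(240,260)),('red1',(319,222)),('red2',(360,189)),('turq',(394,231))):
    u,v=c; print(k,pts(T)[v-3:v+4,u-3:u+4].reshape(-1,3).max(0).round(3), pts(T)[v,u].round(3))
E
```

```text
top pin 383 [0.013 0.023 0.048 0.05 ] [ 479. -304.] [69. 69.] 10.7
 hub [ 0.47803173 -0.30443009  0.04717937] 107 ((478.3160095214844, -304.7441101074219), 21.406909942626953)
top rack 378 [0.012 0.02  0.023 0.025] [528. 281.] [160.  23.] 27.3
top base 3269 [0.01  0.019 0.036 0.085] [542.  -0.] [220. 136.] 87.7
 shaft [0.55922833 0.0379639  0.08450551] 64
scene pin 273 [0.011 0.024 0.046 0.05 ] [ 477. -296.] [70. 60.] 26.2
 hub [ 0.4793292  -0.29956651  0.04615583] 62 ((480.4052734375, -301.9410705566406), 22.961774826049805)
scene rack 441 [0.01  0.02  0.023 0.025] [529. 283.] [159.  26.] 27.4
scene base 2164 [0.01  0.021 0.038 0.085] [541.   3.] [222. 135.] 87.8
 shaft [0.55828741 0.04390034 0.08329074] 56
mallet [0.737 0.2   0.047] [0.728 0.188 0.036]
block [ 0.725 -0.008  1.164] [ 0.714 -0.137  0.024]
tape [0.67  0.388 0.067] [0.659 0.379 0.064]
hand [ 0.291 -0.259  0.027] [ 0.283 -0.267  0.027]
scr [0.388 0.033 0.034] [0.379 0.025 0.033]
red1 [ 0.499 -0.008  1.164] [ 0.49  -0.205  0.   ]
red2 [ 0.598 -0.31   0.05 ] [ 0.589 -0.331  0.001]
turq [ 0.472 -0.399  0.05 ] [ 0.463 -0.425  0.   ]
```

Emit:
apply_moves([
  [0.5,-0.4,0,0,0,0],
  [1,-0.7,0,0,0,0.1],
  [1,-1,0,0,0,0.2],
  [1,-1,0,0,0,0.3],
])

```text
t: 0.55
position: [0.2217, -0.6078, 0.2451]
eef_rot: [[1.0, -0.013, -0.0], [-0.013, -1.0, 0.003], [-0.0, -0.003, -1.0]]
wrist_force: [-0.3, -0.7, 0.8]
finger_gap: 0.998
finger_force: 0.0
```

```bash
cat >> h.py <<'E'
def plan(tg,p=None,R=None):
    """tg: list of (x,y,z,yaw_deg of tool x), tool down; prints scaled row per call"""
    s=robot.get_state(); p=np.array(s['position']) if p is None else p; R=np.array(s['eef_rot']) if R is None else R
    from scipy.spatial.transform import Rotation as Ro
    for x,y,z,yw in tg:
        a=np.radians(yw); R1=np.array([[np.cos(a),np.sin(a),0],[np.sin(a),-np.cos(a),0],[0,0,-1.]])
        p1=np.array([x,y,z]); d=R.T@(p1-p)/.08; w=Ro.from_matrix(R.T@R1).as_rotvec()/np.radians(45)
        print(np.round(d,3).tolist(),np.round(w,3).tolist(),'rows>=',round(max(np.linalg.norm(p1-p)/.04,np.linalg.norm(w)*45/8.59),1), 'BAD' if max(abs(d).max(),abs(w).max())>1 else '')
        p,R=p1,R1
E
python3 - <<'E'
from h import *
print(robot.get_state()['joint_pos'])
plan([(.30,-.54,.25,20),(.37,-.47,.25,40),(.42,-.37,.25,62),(.44,-.265,.25,84),(.47,-.165,.25,106),(.50,-.06,.25,128),(.51,.04,.25,150),(.52,.14,.25,172),(.53,.22,.25,190)])
E
```

```text
[ 1.09568821  0.50553321  0.05698347  1.78909218 -0.0379623   0.85055185
 -0.41279543]
[0.967, -0.86, -0.059] [-0.003, -0.0, -0.461] rows>= 2.6 
[1.121, -0.523, 0.0] [0.0, 0.0, -0.444] rows>= 2.5 BAD
[1.282, -0.556, 0.0] [0.0, 0.0, -0.489] rows>= 2.8 BAD
[1.276, -0.395, 0.0] [0.0, 0.0, -0.489] rows>= 2.7 BAD
[1.282, 0.242, 0.0] [0.0, 0.0, -0.489] rows>= 2.6 BAD
[1.158, 0.722, 0.0] [0.0, 0.0, -0.489] rows>= 2.7 BAD
[0.908, 0.868, 0.0] [0.0, 0.0, -0.489] rows>= 2.6 
[0.517, 1.145, 0.0] [0.0, 0.0, -0.489] rows>= 2.6 BAD
[0.015, 1.008, 0.0] [0.0, 0.0, -0.4] rows>= 2.1 BAD
```

```bash
cat >> h.py <<'E'
def auto(tg,step=22):
    from scipy.spatial.transform import Rotation as Ro
    s=robot.get_state(); p=np.array(s['position']); R=np.array(s['eef_rot'])
    yaw=np.degrees(np.arctan2(R[1,0],R[0,0]))
    for x,y,z,yw in tg:
        q=np.array([x,y,z])
        for _ in range(20):
            d=R.T@(q-p)/.08; k=min(1,.98/max(abs(d).max(),1e-9)); dy=np.clip(yw-yaw,-step,step)
            row=np.round(d*k,2); yaw+=dy; a=np.radians(yaw)
            R1=np.array([[np.cos(a),np.sin(a),0],[np.sin(a),-np.cos(a),0],[0,0,-1.]])
            w=np.round(Ro.from_matrix(R.T@R1).as_rotvec()/np.radians(45),3)
            print(row.tolist()+w.tolist(),'rows>=',round(max(np.linalg.norm(row)*.08/.033,np.linalg.norm(w)*45/8.59),1))
            p=p+R@row*.08; R=R1
            if k==1 and abs(yw-yaw)<.1: break
        print('->',p.round(4),round(yaw,1))
E
python3 - <<'E'
from h import *
auto([(.41,-.39,.25,40),(.50,-.06,.25,130),(.46,.20,.25,207)],24)
E
```

```text
[0.83, -0.98, -0.02, -0.003, -0.0, -0.533] rows>= 3.1
[0.98, -0.48, -0.02, 0.0, 0.0, -0.372] rows>= 2.6
[0.98, -0.16, -0.02, 0.0, 0.0, 0.0] rows>= 2.4
[0.23, -0.03, 0.0, 0.0, 0.0, 0.0] rows>= 0.6
-> [ 0.4104 -0.3902  0.2501] 40.0
[0.98, -0.68, 0.0, 0.0, 0.0, -0.533] rows>= 2.9
[0.98, -0.19, 0.0, 0.0, 0.0, -0.533] rows>= 2.8
[0.98, 0.23, 0.0, 0.0, 0.0, -0.533] rows>= 2.8
[0.86, 0.65, 0.0, 0.0, 0.0, -0.4] rows>= 2.6
-> [ 0.4997 -0.06    0.2501] 130.0
[0.98, 0.6, 0.0, 0.0, 0.0, -0.533] rows>= 2.8
[0.68, 0.98, 0.0, 0.0, 0.0, -0.533] rows>= 2.9
[0.18, 0.93, 0.0, 0.0, 0.0, -0.533] rows>= 2.8
[-0.0, -0.0, 0.0, 0.0, 0.0, -0.111] rows>= 0.6
-> [0.4598 0.2001 0.2501] 207.0
```

Emit:
apply_moves([
  [0.83,-0.98,0,0,0,-0.533],
  [0.83,-0.98,0,0,0,-0.533],
  [0.83,-0.98,0,0,0,-0.533],
  [0.83,-0.98,0,0,0,-0.533],
])

```text
t: 0.95
position: [0.2892, -0.5326, 0.2454]
eef_rot: [[0.917, 0.399, 0.0], [0.399, -0.917, 0.0], [0.001, -0.0, -1.0]]
wrist_force: [0.4, 0.4, -0.4]
finger_gap: 1.001
finger_force: 0.0
```

Emit:
apply_moves([
  [0.98,-0.48,0,0,0,-0.372],
  [0.98,-0.48,0,0,0,-0.372],
  [0.98,-0.48,0,0,0,-0.372],
])

```text
t: 1.25
position: [0.3478, -0.4646, 0.2453]
eef_rot: [[0.763, 0.647, 0.001], [0.647, -0.763, 0.002], [0.002, -0.0, -1.0]]
wrist_force: [-0.0, -0.0, 0.5]
finger_gap: 0.998
finger_force: 0.0
```

Emit:
apply_moves([
  [0.98,-0.16,0,0,0,0],
  [0.98,-0.16,0,0,0,0],
  [0.98,-0.16,0,0,0,0],
])

```text
t: 1.55
position: [0.3989, -0.4055, 0.2452]
eef_rot: [[0.767, 0.642, 0.001], [0.642, -0.767, 0.001], [0.001, -0.0, -1.0]]
wrist_force: [-0.3, 0.3, 1.2]
finger_gap: 1.002
finger_force: 0.0
```

Emit:
apply_moves([
  [0.98,-0.68,0,0,0,-0.533],
  [0.98,-0.68,0,0,0,-0.533],
  [0.98,-0.68,0,0,0,-0.533],
])

```text
t: 1.85
position: [0.4226, -0.3116, 0.2454]
eef_rot: [[0.433, 0.902, 0.0], [0.902, -0.433, 0.002], [0.001, -0.001, -1.0]]
wrist_force: [0.6, -1.1, 0.9]
finger_gap: 1.0
finger_force: 0.0
```

Emit:
apply_moves([
  [0.98,-0.19,0,0,0,-0.533],
  [0.98,-0.19,0,0,0,-0.533],
  [0.98,-0.19,0,0,0,-0.533],
])

```text
t: 2.15
position: [0.4431, -0.2363, 0.2454]
eef_rot: [[0.031, 1.0, 0.0], [1.0, -0.031, 0.001], [0.001, 0.0, -1.0]]
wrist_force: [0.1, -0.4, 1.0]
finger_gap: 0.998
finger_force: 0.0
```

```bash
python3 - <<'E'
from h import *
s=robot.get_state(); print(s['t'],s['position'],s['joint_pos'])
auto([(.47,-.10,.27,170)],30)
E
```

```text
2.15 [ 0.44311459 -0.23634329  0.24544832] [ 0.69540043  0.3604964  -0.4180743   2.08285484  0.21340066  0.73811467
  0.11174346]
[0.98, 0.16, -0.17, 0.001, -0.001, -0.667] rows>= 3.5
[0.57, 0.47, -0.14, 0.0, 0.0, -0.667] rows>= 3.5
[0.0, 0.01, 0.0, 0.0, 0.0, -0.484] rows>= 2.5
-> [ 0.4703 -0.0997  0.2703] 170.0
```

Emit:
apply_moves([
  [0.98,0.16,-0.17,0,0,-0.667],
  [0.98,0.16,-0.17,0,0,-0.667],
  [0.98,0.16,-0.17,0,0,-0.667],
  [0.98,0.16,-0.17,0,0,-0.667],
])

```text
t: 2.55
position: [0.4581, -0.1616, 0.2589]
eef_rot: [[-0.47, 0.883, 0.0], [0.883, 0.47, -0.001], [-0.001, -0.0, -1.0]]
wrist_force: [1.0, -1.2, 0.2]
finger_gap: 1.0
finger_force: 0.0
```

Emit:
apply_moves([
  [0.57,0.47,-0.14,0,0,-0.667],
  [0.57,0.47,-0.14,0,0,-0.667],
  [0.57,0.47,-0.14,0,0,-0.667],
  [0.57,0.47,-0.14,0,0,-0.667],
  [0.57,0.47,-0.14,0,0,-0.667],
])

```text
t: 3.05
position: [0.4698, -0.1045, 0.2698]
eef_rot: [[-0.845, 0.534, -0.001], [0.534, 0.845, -0.0], [0.0, -0.0, -1.0]]
wrist_force: [-0.6, -0.6, 0.0]
finger_gap: 1.001
finger_force: 0.0
```

```bash
python3 - <<'E'
from h import *
s=robot.get_state(); print(s['t'],s['position'],s['joint_pos'])
c=cam('wrist','w1')
for X in ((.542,0,.03),(.478,-.302,.046),(.528,.281,.02)): print(proj(c,X))
auto([(.47,.16,.25,207)],30)
E
```

```text
3.05 [ 0.46978872 -0.10452634  0.26975647] [ 0.66260332  0.35118306 -0.72834711  2.08326889  0.3192816   0.81802292
  0.74997062]
[361.0352878  164.30117675]
[117.4987723  253.55711511]
[594.50532539  10.2107607 ]
[0.62, 0.98, 0.09, -0.0, -0.001, -0.667] rows>= 3.5
[0.04, 0.98, 0.07, 0.0, 0.0, -0.654] rows>= 3.4
[-0.5, 0.98, 0.08, 0.0, 0.0, 0.0] rows>= 2.7
[-0.03, 0.06, 0.01, 0.0, 0.0, 0.0] rows>= 0.2
-> [0.47   0.1603 0.2497] 207.0
```

View pics/w1.png

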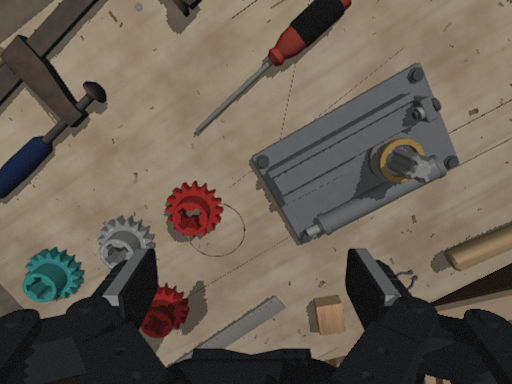

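The wrist picture shows the base with the guide, the shaft (405,160), the stop screw (425,110), the grey pinion (125,245) and the red ones beside it.

Emit:
apply_moves([
  [0.62,0.98,0.09,0,0,-0.5],
  [0.62,0.98,0.09,0,0,-0.5],
  [0.62,0.98,0.09,0,0,-0.5],
  [0.62,0.98,0.09,0,0,-0.5],
])

```text
t: 3.5
position: [0.4695, -0.0096, 0.2627]
eef_rot: [[-0.986, 0.167, -0.0], [0.167, 0.986, 0.0], [0.001, -0.0, -1.0]]
wrist_force: [-0.7, -0.2, -0.5]
finger_gap: 1.002
finger_force: 0.0
```

```bash
cat >> h.py <<'E'
def basefit(c,uv,r=130):
    P=pts(c); img=c['image'].astype(int); m=(c['range_z']>0)&(P[...,2]>.007)&(P[...,2]<.1)&(img.max(-1)-img.min(-1)<70)
    d=np.hypot(P[...,0]-.542,P[...,1]); m&=d<.145
    m=m.astype(np.uint8); _,l,st,_=cv2.connectedComponentsWithStats(m); q=P[l==1+st[1:,4].argmax()]
    r=cv2.minAreaRect((q[:,:2]*1000).astype(np.float32)); print('base',len(q),np.round(r[0],1),np.round(r[1],1),round(r[2],2))
    for lo,hi in((.075,.09),): 
        h=q[(q[:,2]>lo)]; print(' shaft top pts',len(h),h.mean(0).round(4), cv2.minEnclosingCircle((h[:,:2]*1000).astype(np.float32)), np.percentile(h[:,2],[50,95]))
    return q
E
python3 - <<'E'
from h import *
s=robot.get_state(); print(s['t'],s['position'],s['joint_pos'])
basefit(np.load('/tmp/w1.npz'),0)
c=cam('wrist','w2'); basefit(c,0)
auto([(.47,.17,.25,207)],35)
E
```

```text
3.5 [ 0.46946666 -0.00961024  0.262665  ] [ 0.5469608   0.37293178 -0.84461079  2.11082509  0.3835213   0.81477232
  0.87108431]
base 19832 [ 5.418e+02 -4.000e-01] [219.4 135.5] 87.62
 shaft top pts 560 [0.5575 0.0378 0.0834] ((559.4706420898438, 38.79166030883789), 15.474982261657715) [0.08469004 0.08663058]
base 17687 [5.419e+02 2.000e-01] [220.2 135.6] 87.68
 shaft top pts 457 [0.5573 0.039  0.0837] ((559.2539672851562, 39.45626449584961), 15.347421646118164) [0.0849932  0.08672015]
[0.17, 0.98, 0.07, -0.0, -0.001, -0.778] rows>= 4.1
[-0.47, 0.98, 0.08, 0.0, 0.0, -0.041] rows>= 2.6
[-0.08, 0.16, 0.01, 0.0, 0.0, 0.0] rows>= 0.4
-> [0.4701 0.1703 0.2498] 207.0
```

Emit:
apply_moves([
  [0.17,0.98,0.07,0,0,-0.7],
  [0.17,0.98,0.07,0,0,-0.7],
  [0.17,0.98,0.07,0,0,-0.7],
  [0.17,0.98,0.07,0,0,-0.7],
  [0.17,0.98,0.07,0,0,-0.7],
])

```text
t: 4.05
position: [0.4692, 0.0684, 0.2569]
eef_rot: [[-0.929, -0.369, -0.001], [-0.369, 0.929, -0.0], [0.001, 0.0, -1.0]]
wrist_force: [-0.8, 0.2, 0.7]
finger_gap: 1.001
finger_force: 0.0
```

```bash
cat > prof.py <<'E'
from h import *
import sys
a=np.radians(-2.35); Rb=np.array([[np.cos(a),-np.sin(a)],[np.sin(a),np.cos(a)]])
for n in sys.argv[1:]:
    P=pts(np.load(f'/tmp/{n}.npz')).reshape(-1,3); L=(P[:,:2]-[.5418,0])@Rb*1000; z=P[:,2]*1000
    print(n)
    for y0 in (-60,-20):
        m=abs(L[:,1]-y0)<6
        print(' y',y0,[(x,int(round(np.median(z[m&(abs(L[:,0]-x)<1)])))) for x in range(-76,80,2) if (m&(abs(L[:,0]-x)<1)).sum()>2])
    m=abs(L[:,0]+17)<4   # guide along y
    print(' along',[(y,int(round(np.median(z[m&(abs(L[:,1]-y)<1.5)])))) for y in range(-116,118,3) if (m&(abs(L[:,1]-y)<1.5)).sum()>2])
    h=(z>83)&(z<88)&(np.hypot(L[:,0]-20,L[:,1]-40)<30); c=cv2.minEnclosingCircle(L[h].astype(np.float32)); print(' shaft',L[h].mean(0).round(1),c)
E
python3 prof.py w1 w2 top0
python3 -c "
from h import *
s=robot.get_state(); print(s['t'],s['position'],s['joint_pos'])"
```

```text
w1
 y -60 [(-76, 0), (-74, 0), (-72, 0), (-70, 0), (-68, 1), (-66, 10), (-64, 334), (-62, 333), (-60, 332), (-58, 320), (-56, 312), (-54, 306), (-52, 315), (-50, 317), (-48, 294), (-46, 317), (-44, 321), (-42, 321), (-40, 322), (-38, 322), (-36, 322), (-34, 323), (-32, 323), (-30, 30), (-28, 30), (-26, 30), (-24, 30), (-22, 30), (-20, 30), (-18, 30), (-16, 29), (-14, 30), (-12, 30), (-10, 33), (-8, 35), (-6, 36), (-4, 36), (-2, 36), (8, 12), (10, 12), (12, 12), (14, 12), (16, 12), (18, 12), (20, 12), (22, 12), (24, 12), (26, 12), (28, 12), (30, 11), (32, 11), (34, 12), (36, 12), (38, 12), (40, 15), (42, 21), (44, 25), (46, 27), (48, 29), (50, 29), (52, 29), (54, 30), (56, 30), (58, 28), (60, 28), (62, 26), (64, 24), (78, 0)]
 y -20 [(-76, 0), (-74, -1), (-72, 0), (-70, 0), (-68, 0), (-66, 9), (-64, 11), (-62, 11), (-60, 12), (-58, 12), (-56, 12), (-54, 12), (-52, 12), (-50, 12), (-48, 12), (-46, 26), (-44, 36), (-42, 36), (-40, 36), (-38, 34), (-36, 30), (-34, 30), (-32, 30), (-30, 30), (-28, 30), (-26, 30), (-24, 30), (-22, 30), (-20, 30), (-18, 30), (-16, 30), (-14, 30), (-12, 30),
[... 4487 characters left out ...]
 1), (-107, 14), (-104, 13), (-95, 31), (-92, 32), (-89, 29), (-86, 31), (-83, 30), (-80, 32), (-77, 31), (-71, 30), (-68, 32), (-59, 31), (-50, 30), (-47, 32), (-44, 29), (-41, 29), (-38, 31), (-35, 29), (-32, 28), (-29, 29), (-26, 31), (-23, 29), (-20, 31), (-17, 30), (-14, 30), (-11, 31), (-8, 30), (-5, 31), (4, 32), (16, 29), (28, 31), (34, 31), (37, 30), (40, 32), (43, 28), (49, 32), (52, 32), (55, 30), (58, 30), (61, 31), (64, 30), (67, 32), (79, 46), (82, 45), (103, 11), (106, 11)]
 shaft [16.  39.9] ((16.41854476928711, 41.27288055419922), 13.862784385681152)
4.05 [0.46920203 0.06841207 0.25687432] [ 0.4700695   0.43345669 -0.98920537  2.10400803  0.48546726  0.85085278
  1.14029417]
```

```bash
cat > rk.py <<'E'
from h import *
def rack(c):
    P=pts(c); img=c['image'].astype(int); m=(c['range_z']>0)&(P[...,2]>.012)&(P[...,2]<.03)&(np.hypot(P[...,0]-.528,P[...,1]-.281)<.11)
    m=m.astype(np.uint8); _,l,st,_=cv2.connectedComponentsWithStats(m); q=P[l==1+st[1:,4].argmax()]
    r=cv2.minAreaRect((q[:,:2]*1000).astype(np.float32)); print('rack',len(q),np.round(r[0],1),np.round(r[1],1),round(r[2],2),np.percentile(q[:,2],[50,95]).round(4)); return r
if __name__=='__main__':
    c=cam('wrist','w3'); rack(c); rack(np.load('/tmp/scene0.npz'))
    a=np.radians(-2.35); Rb=np.array([[np.cos(a),-np.sin(a)],[np.sin(a),np.cos(a)]])
    for n in ('w1','w2','w3'):
        P=pts(np.load(f'/tmp/{n}.npz')).reshape(-1,3); L=(P[:,:2]-[.5418,0])@Rb*1000; z=P[:,2]*1000
        m=(abs(L[:,0]+23.3)<4)&(z>36)&(z<43)&(L[:,1]>60)&(L[:,1]<85); print(n,'tip',len(L[m]),L[m][:,1].min() if m.any() else 0,np.percentile(L[m][:,1],[2,10]), 'screw x',(L[m][:,0].min()+L[m][:,0].max())/2)
        b=(z>44.5)&(z<48)&(L[:,1]>60)&(L[:,1]<110)&(abs(L[:,0]+23)<20); print('  block',L[b].min(0).round(1),L[b].max(0).round(1))
        lip=(z>35)&(z<37.5)&(L[:,0]>-10)&(L[:,0]<0)&(L[:,1]>-110)&(L[:,1]<30); print('  lip y',np.percentile(L[lip],[0.5,99.5],axis=0).round(1).tolist())
        for sgn,xr in (('floor',(-40,-6)),):
            f=(abs(z-30)<1.2)&(L[:,0]>-42)&(L[:,0]<-5)&(L[:,1]>-85)&(L[:,1]<-15)
            print('  floor x',np.percentile(L[f][:,0],[1,99]).round(1), [ (y,np.percentile(L[f&(abs(L[:,1]-y)<8)][:,0],[1,99]).round(1).tolist()) for y in (-75,-25) if (f&(abs(L[:,1]-y)<8)).sum()>20])
    auto([(.528,.281,.22,207.4)],35)
E
python3 rk.py
```

```text
rack 1053 [496.  264.6] [88.6 23.6] 27.09 [0.0194 0.0207]
rack 397 [529.2 283.6] [159.9  26.3] 27.4 [0.0202 0.0235]
w1 tip 20 68.98643267598489 [69.01531785 69.07558959] screw x -23.289613112881284
  block [-36.7  69.6] [-11.3  95.8]
  lip y [[-9.8, -97.2], [-1.1, 27.9]]
  floor x [-35.4 -10.4] [(-75, [-35.3, -10.2]), (-25, [-35.5, -10.4])]
w2 tip 9 69.77153916047467 [69.7760264  69.79397534] screw x -22.93132193409518
  block [-37.1  69.6] [-11.5  95.9]
  lip y [[-9.8, -97.4], [-1.3, 26.6]]
  floor x [-35.4 -10.4] [(-75, [-35.1, -10.3]), (-25, [-35.5, -10.5])]
w3 tip 9 69.98308621307278 [70.00274034 70.08135686] screw x -23.365704925514656
  block [-36.8  70. ] [-11.8  96.2]
  lip y [[-9.8, -97.2], [-1.4, 25.2]]
  floor x [-35.5 -10.6] [(-75, [-35.5, -10.5]), (-25, [-35.5, -10.8])]
[-0.74, 0.98, 0.21, 0.0, -0.001, -0.778] rows>= 4.1
[-0.98, 0.32, 0.17, 0.0, 0.0, -0.778] rows>= 4.1
[-0.48, -0.15, 0.08, 0.0, 0.0, -0.778] rows>= 4.1
[0.0, 0.01, 0.0, 0.0, 0.0, -0.778] rows>= 4.1
[0.0, -0.0, 0.0, 0.0, 0.0, -0.778] rows>= 4.1
[0.0, -0.0, 0.0, 0.0, 0.0, -0.778] rows>= 4.1
[0.0, 0.0, 0.0, 0.0, 0.0, -0.778] rows>= 4.1
[0.0, 0.0, 0.0, 0.0, 0.0, -0.778] rows>= 4.1
[-0.0, 0.0, 0.0, 0.0, 0.0, -0.778] rows>= 4.1
[-0.0, 0.0, 0.0, 0.0, 0.0, -0.778] rows>= 4.1
[-0.0, 0.0, 0.0, 0.0, 0.0, -0.353] rows>= 1.8
-> [0.5277 0.2809 0.2201] 207.4
```

Emit:
apply_moves([
  [-0.74,0.98,0.2,0,0,-0.12],
  [-0.74,0.98,0.2,0,0,-0.12],
  [-0.74,0.98,0.2,0,0,-0.12],
  [-0.74,0.98,0.2,0,0,-0.12],
])

```text
t: 4.5
position: [0.4944, 0.1653, 0.2409]
eef_rot: [[-0.889, -0.458, -0.001], [-0.458, 0.889, -0.0], [0.001, 0.0, -1.0]]
wrist_force: [-0.1, 0.1, -0.1]
finger_gap: 1.004
finger_force: 0.0
```

```bash
python3 - <<'E'
from rk import *
c=cam('wrist','w4'); rack(c)
s=robot.get_state(); print(s['t'],s['position'],s['joint_pos'])
auto([(.528,.282,.18,-152.7)],35)
E
```

```text
rack 2114 [527.7 281.5] [159.9  23.4] 27.5 [0.0195 0.0209]
4.55 [0.49432782 0.16388735 0.24092229] [ 0.24599652  0.51532683 -0.95970418  2.02861165  0.55177523  0.88005636
  1.02374138]
[-0.92, 0.98, 0.66, -0.001, -0.002, -0.003] rows>= 3.6
[-0.13, 0.14, 0.1, 0.0, 0.0, 0.0] rows>= 0.5
-> [0.5281 0.2819 0.18  ] -152.7
```

Emit:
apply_moves([
  [-0.9,0.96,0.66,0,0,0],
  [-0.9,0.96,0.66,0,0,0],
  [-0.9,0.96,0.66,0,0,0],
  [-0.9,0.96,0.66,0,0,0],
  [-0.9,0.96,0.66,0,0,0],
])

```text
t: 5.05
position: [0.5232, 0.2639, 0.1884]
eef_rot: [[-0.889, -0.457, -0.001], [-0.457, 0.889, -0.002], [0.001, -0.001, -1.0]]
wrist_force: [-0.5, -0.4, -0.2]
finger_gap: 1.001
finger_force: 0.0
```

```bash
python3 - <<'E'
from rk import *
c=cam('wrist','w5'); rack(c)
s=robot.get_state(); print(s['t'],s['position'],s['joint_pos'])
auto([(.5277,.2815,.10,-152.5),(.5277,.2815,.022,-152.5)],35)
E
```

```text
rack 3053 [528.1 282.2] [159.9  22.6] 27.43 [0.0197 0.0209]
5.1 [0.52329167 0.26362801 0.188707  ] [ 0.00576924  0.64253845 -0.86689794  1.9412965   0.64687801  0.86291424
  0.83811905]
[-0.13, 0.15, 0.98, -0.002, -0.001, -0.007] rows>= 2.4
[-0.02, 0.02, 0.13, 0.0, 0.0, 0.0] rows>= 0.3
-> [0.5277 0.2811 0.0999] -152.5
[-0.0, 0.0, 0.97, 0.0, 0.0, 0.0] rows>= 2.4
-> [0.5277 0.2811 0.0223] -152.5
```

Emit:
apply_moves([
  [-0.13,0.16,0.4,0,0,0],
  [-0.15,0.18,0.8,0,0,0],
  [-0.15,0.18,1,0,0,0],
  [-0.15,0.18,1,0,0,0],
])

```text
t: 5.5
position: [0.5266, 0.2819, 0.1072]
eef_rot: [[-0.889, -0.458, -0.002], [-0.458, 0.889, -0.003], [0.003, -0.001, -1.0]]
wrist_force: [0.7, -0.5, -0.1]
finger_gap: 1.006
finger_force: 0.0
```

```bash
python3 - <<'E'
from rk import *
c=cam('wrist','w6'); rack(c)
s=robot.get_state(); print(s['t'],s['position'],s['eef_rot'][0],s['joint_pos'])
auto([(.5279,.282,.022,-152.5)],35)
E
```

```text
rack 5676 [528.1 281.8] [160.5  23. ] 27.49 [0.0197 0.0208]
5.55 [0.52705937 0.28288032 0.10853214] [-8.88553968e-01 -4.58771265e-01 -8.78344567e-04] [-0.09024973  0.74608591 -0.7700935   1.97097638  0.77005958  0.7468209
  0.71895466]
[-0.01, -0.01, 0.98, -0.001, -0.002, -0.004] rows>= 2.4
[0.0, -0.0, 0.1, 0.0, 0.0, 0.0] rows>= 0.2
-> [0.5281 0.2824 0.0221] -152.5
```

Emit:
apply_moves([
  [-0.01,-0.01,0.35,0,0,0],
  [-0.01,-0.01,0.7,0,0,0],
  [-0.01,-0.01,0.95,0,0,0],
  [-0.01,-0.01,1,0,0,0],
  [-0.01,-0.01,1,0,0,0],
])

```text
t: 6.05
position: [0.5286, 0.284, 0.0295]
eef_rot: [[-0.888, -0.46, 0.001], [-0.46, 0.888, 0.0], [-0.001, -0.0, -1.0]]
wrist_force: [0.2, -0.0, 1.8]
finger_gap: 0.996
finger_force: 0.0
```

```bash
python3 - <<'E'
from rk import *
s=robot.get_state(); print(s['t'],s['position'],s['eef_rot'][0],s['wrist_force'],s['joint_pos'])
auto([(.5279,.282,.022,-152.5)],35)
E
```

```text
6.05 [0.52862039 0.28398528 0.02945049] [-8.88158282e-01 -4.59537198e-01  6.55156969e-04] [ 0.23644694 -0.04840325  1.83872549] [-0.16042834  0.84293181 -0.66121733  2.00224112  0.90903857  0.62040198
  0.60334479]
[0.02, -0.02, 0.09, -0.0, 0.001, -0.003] rows>= 0.2
-> [0.5279 0.2818 0.0222] -152.5
```

Emit:
apply_moves([
  [0.02,-0.02,0.05,0,0,0],
  [0.02,-0.02,0.09,0,0,0],
  [0.02,-0.02,0.09,0,0,0],
])

```text
t: 6.35
position: [0.5277, 0.2817, 0.0217]
eef_rot: [[-0.888, -0.46, 0.001], [-0.46, 0.888, 0.0], [-0.001, -0.0, -1.0]]
wrist_force: [0.2, -0.4, -0.9]
finger_gap: 0.996
finger_force: 0.0
```

Emit:
apply_moves([
  [0,0,0,0,0,0],
  [0,0,0,0,0,0],
  [0,0,0,0,0,0],
  [0,0,0,0,0,0],
  [0,0,0,0,0,0],
  [0,0,0,0,0,0],
  [0,0,0,0,0,0],
  [0,0,0,0,0,0],
], jaw=0)

```text
t: 7.15
position: [0.5276, 0.2819, 0.0215]
eef_rot: [[-0.888, -0.46, 0.0], [-0.46, 0.888, -0.0], [-0.0, -0.0, -1.0]]
wrist_force: [-0.1, -1.4, 5.6]
finger_gap: 0.247
finger_force: 58.8
```

```bash
python3 - <<'E'
from h import *
auto([(.525,.26,.12,-152.5),(.5183,-.012,.15,-272.4)],40)
E
```

```text
[0.12, -0.18, -0.98, -0.0, 0.0, -0.002] rows>= 2.4
[0.03, -0.05, -0.25, 0.0, 0.0, 0.0] rows>= 0.6
-> [0.5254 0.26   0.1199] -152.5
[0.54, -0.98, -0.12, 0.0, 0.0, 0.889] rows>= 4.7
[-0.19, -0.98, -0.11, 0.0, 0.0, 0.889] rows>= 4.7
[-0.98, -0.8, -0.14, 0.0, 0.0, 0.887] rows>= 4.6
[-0.02, 0.0, -0.01, 0.0, 0.0, 0.0] rows>= 0.1
-> [ 0.518  -0.0121  0.1503] -272.4
```

Emit:
apply_moves([
  [0,0,-0.3,0,0,0],
  [0,0,-0.7,0,0,0],
  [0.12,-0.18,-1,0,0,0],
  [0.12,-0.18,-1,0,0,0],
  [0.12,-0.18,-1,0,0,0],
])

```text
t: 7.65
position: [0.5257, 0.2641, 0.1009]
eef_rot: [[-0.888, -0.459, 0.0], [-0.459, 0.888, -0.0], [0.0, -0.0, -1.0]]
wrist_force: [-0.3, 0.3, -4.4]
finger_gap: 0.241
finger_force: 59.8
```

Emit:
apply_moves([
  [0.54,-0.98,-0.4,0,0,0.88],
  [0.54,-0.98,-0.4,0,0,0.88],
  [0.54,-0.98,-0.4,0,0,0.88],
  [0.54,-0.98,-0.4,0,0,0.88],
  [0.54,-0.98,-0.4,0,0,0.88],
  [0.54,-0.98,-0.4,0,0,0.88],
])

```text
t: 8.25
position: [0.5228, 0.1757, 0.1321]
eef_rot: [[-0.977, 0.212, -0.001], [0.212, 0.977, -0.0], [0.001, -0.001, -1.0]]
wrist_force: [0.4, 0.1, -3.8]
finger_gap: 0.243
finger_force: 60.2
```

Emit:
apply_moves([
  [-0.19,-0.98,-0.1,0,0,0.88],
  [-0.19,-0.98,-0.1,0,0,0.88],
  [-0.19,-0.98,-0.1,0,0,0.88],
  [-0.19,-0.98,-0.1,0,0,0.88],
  [-0.19,-0.98,-0.1,0,0,0.88],
  [-0.19,-0.98,-0.1,0,0,0.88],
])

```text
t: 8.85
position: [0.5212, 0.0959, 0.1404]
eef_rot: [[-0.62, 0.784, -0.001], [0.784, 0.62, -0.0], [0.0, -0.001, -1.0]]
wrist_force: [-0.3, -0.3, -4.2]
finger_gap: 0.242
finger_force: 60.4
```

```bash
python3 - <<'E'
from h import *
s=robot.get_state(); print(s['t'],s['position'],s['joint_pos'],s['finger_gap'])
auto([(.5183,-.012,.15,87.65)],40)
E
```

```text
8.85 [0.52124715 0.09586019 0.14044267] [ 0.03097158  0.55497591 -0.45465014  2.11727861  0.44801638  0.56317362
 -0.08013968] 0.24160318325031524
[-0.98, -0.82, -0.11, -0.002, -0.0, 0.889] rows>= 4.7
[-0.07, 0.0, -0.01, 0.0, 0.0, 0.015] rows>= 0.2
-> [ 0.5183 -0.0119  0.1501] 87.6
```

Emit:
apply_moves([
  [-0.4,-0.35,-0.1,0,0,0.3],
  [-0.8,-0.7,-0.1,0,0,0.6],
  [-1,-0.82,-0.1,0,0,0.9],
  [-1,-0.82,-0.1,0,0,0.9],
  [-1,-0.82,-0.1,0,0,0.9],
  [-1,-0.82,-0.1,0,0,0.9],
])

```text
t: 9.45
position: [0.5193, -0.0078, 0.1486]
eef_rot: [[0.037, 0.999, -0.001], [0.999, -0.037, -0.0], [-0.0, -0.001, -1.0]]
wrist_force: [0.2, 0.9, -3.3]
finger_gap: 0.242
finger_force: 60.5
```

```bash
cat > loc.py <<'E'
from h import *
# local frame: origin seat, axes base
SEAT=np.array([.5183,-.0090]); A=np.radians(-2.35); Rb=np.array([[np.cos(A),-np.sin(A)],[np.sin(A),np.cos(A)]])
def inhand(c,lo,hi):
    P=pts(c).reshape(-1,3); L=(P[:,:2]-SEAT)@Rb*1000; z=P[:,2]
    m=(z>lo)&(z<hi)&(abs(L[:,0])<22)&(abs(L[:,1])<110)&(c['range_z'].ravel()>0)
    return L[m],z[m]
E
python3 - <<'E'
from loc import *
s=robot.get_state(); print(s['t'],s['position'],s['joint_pos'],s['eef_rot'][0])
zt=s['position'][2]-.002
c=cam('wrist','w7')
L,z=inhand(c,zt-.008,zt+.005); print(len(L),np.median(z)); 
for y in range(-90,91,10):
    m=abs(L[:,1]-y)<5
    if m.sum()>5: print(y,m.sum(),L[m][:,0].min().round(1),L[m][:,0].max().round(1),end=' | ')
print(L[:,1].min(),L[:,1].max())
p=s['position'][:2]-SEAT; print('tcp local',Rb.T@p*1000)
E
```

```text
9.45 [ 0.51926371 -0.00777242  0.14863788] [ 0.10309113  0.50968655 -0.27619595  2.142579    0.26991619  0.52260062
 -0.41177737] [ 0.03686015  0.99931976 -0.00115735]
12346 0.14676936169755678
-50 167 -10.7 9.3 | -40 767 -10.6 12.1 | -30 809 -10.4 12.2 | -20 824 -10.8 11.8 | -10 671 -10.2 10.7 | 0 806 -10.1 10.7 | 10 1478 -21.9 21.9 | 20 976 -10.9 11.9 | 30 999 -10.8 11.9 | 40 933 -11.0 11.7 | 50 1027 -10.9 11.7 | 60 1146 -11.0 11.8 | 70 1232 -10.9 11.9 | 80 511 -11.2 2.8 | -54.53325530511214 79.87036555590599
tcp local [0.91256454 1.26606546]
```

View pics/w7.png

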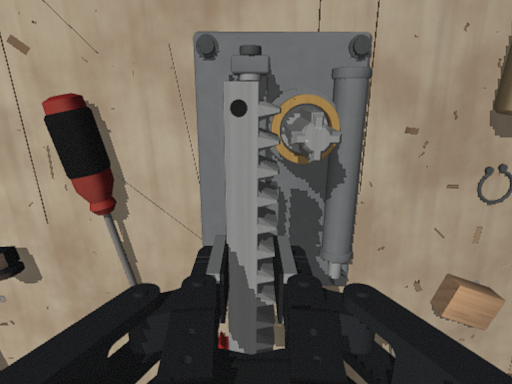

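The picture shows the rack in hand with its teeth toward the shaft (320,135), the end at (245,85) just short of the screw block (250,65), in line with the guide.

Emit:
apply_moves([
  [-0.05,-0.005,0.3,0,0,0],
  [-0.05,-0.005,0.6,0,0,0],
  [-0.05,-0.005,0.85,0,0,0],
  [-0.05,-0.005,0.95,0,0,0],
  [-0.05,-0.005,0.95,0,0,0],
])

```text
t: 10.0
position: [0.5183, -0.0116, 0.0722]
eef_rot: [[0.036, 0.999, -0.002], [0.999, -0.036, 0.0], [0.0, -0.002, -1.0]]
wrist_force: [-0.7, -0.3, -3.1]
finger_gap: 0.245
finger_force: 60.4
```

```bash
python3 - <<'E'
from loc import *
s=robot.get_state(); print(s['t'],s['position'],s['eef_rot'][0],s['wrist_force'])
zt=s['position'][2]-.002
c=cam('wrist','w8')
L,z=inhand(c,zt-.008,zt+.003)
for y in range(-90,91,10):
    m=abs(L[:,1]-y)<5
    if m.sum()>5: print(y,m.sum(),L[m][:,0].min().round(1),L[m][:,0].max().round(1),end=' | ')
print(L[:,1].min(),L[:,1].max(), np.percentile(L[:,1],99.8))
p=s['position'][:2]-SEAT; print('tcp local',Rb.T@p*1000)
E
```

```text
10.0 [ 0.51834423 -0.01157214  0.07217585] [ 0.03627575  0.99933884 -0.0024388 ] [-0.74360851 -0.30921641 -3.10881032]
-60 29 2.7 8.5 | -50 520 -11.4 11.4 | -40 617 -11.3 11.3 | -30 784 -11.6 11.4 | -20 845 -11.5 10.9 | -10 849 -10.9 10.0 | 0 942 -21.9 21.9 | 10 1106 -17.5 16.5 | 20 951 -11.8 11.0 | 30 1030 -11.6 11.0 | 40 1103 -11.9 10.9 | 50 1067 -12.0 11.0 | 60 1094 -11.9 10.6 | 70 1166 -12.0 11.0 | 80 108 -11.9 1.9 | -58.254201892492325 76.01957714994951 75.93687829544018
tcp local [ 0.14966474 -2.56816641]
```

Emit:
apply_moves([
  [0,0.003,0.1,0,0,0.006],
  [0,0.003,0.17,0,0,0.006],
  [0,0.003,0.22,0,0,0.006],
  [0,0.003,0.245,0,0,0.006],
  [0,0.003,0.255,0,0,0.006],
])

```text
t: 10.55
position: [0.5191, -0.0121, 0.0527]
eef_rot: [[0.045, 0.999, -0.0], [0.999, -0.045, -0.0], [-0.0, -0.0, -1.0]]
wrist_force: [-0.0, -0.4, -3.8]
finger_gap: 0.24
finger_force: 60.5
```

Emit:
apply_moves([
  [0,-0.005,0.01,0,0,0],
  [0,-0.005,0.014,0,0,0],
  [0,-0.005,0.014,0,0,0],
])

```text
t: 10.85
position: [0.5188, -0.012, 0.0518]
eef_rot: [[0.045, 0.999, 0.0], [0.999, -0.045, -0.0], [-0.0, 0.0, -1.0]]
wrist_force: [0.3, -1.1, -3.6]
finger_gap: 0.241
finger_force: 60.5
```

Emit:
apply_moves([
  [0.01,0,0,0,0,0],
  [0.02,0,0,0,0,0],
  [0.03,0,0,0,0,0],
  [0.038,0,0,0,0,0],
  [0.038,0,0,0,0,0],
])

```text
t: 11.35
position: [0.5189, -0.0088, 0.0518]
eef_rot: [[0.045, 0.999, 0.0], [0.999, -0.045, 0.0], [0.0, 0.0, -1.0]]
wrist_force: [-0.4, -0.2, -3.1]
finger_gap: 0.241
finger_force: 60.5
```

Emit:
apply_moves([
  [0.01,0,0.006,0,0,0],
  [0.015,0,0.01,0,0,0],
  [0.02,0,0.01,0,0,0],
  [0.02,0,0.01,0,0,0],
])

```text
t: 11.75
position: [0.5189, -0.0085, 0.0514]
eef_rot: [[0.046, 0.999, 0.0], [0.999, -0.046, -0.001], [-0.001, 0.0, -1.0]]
wrist_force: [-0.8, -3.7, 5.6]
finger_gap: 0.238
finger_force: 61.6
```

Emit:
apply_moves([
  [0.012,0,-0.008,0,0,0],
  [0.02,0,-0.008,0,0,0],
  [0.02,0,-0.008,0,0,0],
])

```text
t: 12.05
position: [0.5186, -0.0083, 0.0515]
eef_rot: [[0.048, 0.999, -0.001], [0.999, -0.048, -0.003], [-0.003, -0.001, -1.0]]
wrist_force: [-0.4, -9.0, -2.8]
finger_gap: 0.239
finger_force: 60.5
```

```bash
python3 - <<'E'
from loc import *
c=cam('wrist','w9'); P=pts(c).reshape(-1,3); L=(P[:,:2]-SEAT)@Rb*1000; z=P[:,2]*1000
m=(z>48)&(z<52.5)&(abs(L[:,0])<13)&(abs(L[:,1])<110); 
print('top z',np.median(z[m]),'end y',L[m][:,1].max(), 'x',np.percentile(L[m&(L[:,1]>20)][:,0],[.5,99.5]))
m=(abs(L[:,0])<3); print([(y,round(float(np.median(z[m&(abs(L[:,1]-y)<.7)])),1)) for y in np.arange(72,96,1.) if (m&(abs(L[:,1]-y)<.7)).sum()>1])
E
```

```text
top z 49.7599346675418 end y 104.52644370859282 x [-11.05742456  10.49077188]
[(np.float64(72.0), 49.6), (np.float64(73.0), 49.6), (np.float64(74.0), 49.7), (np.float64(75.0), 49.7), (np.float64(76.0), 179.6), (np.float64(77.0), 179.6), (np.float64(78.0), 49.7), (np.float64(79.0), 49.4), (np.float64(80.0), 44.3), (np.float64(81.0), 44.3), (np.float64(82.0), 44.3), (np.float64(83.0), 44.5), (np.float64(84.0), 46.8), (np.float64(85.0), 46.8), (np.float64(86.0), 46.7), (np.float64(87.0), 46.9), (np.float64(88.0), 45.6), (np.float64(89.0), 45.3), (np.float64(90.0), 45.6), (np.float64(91.0), 45.8), (np.float64(92.0), 45.7), (np.float64(93.0), 45.4), (np.float64(94.0), 45.6), (np.float64(95.0), 45.5)]
```

Emit:
apply_moves([
  [0,0,0,0,0,0],
  [0,0,0,0,0,0],
  [0,0,0,0,0,0],
  [0,0,0,0,0,0],
], jaw=0.65)

```text
t: 12.5
position: [0.5191, -0.0054, 0.0517]
eef_rot: [[0.044, 0.999, 0.0], [0.999, -0.044, 0.0], [0.0, 0.0, -1.0]]
wrist_force: [-0.0, -1.0, -0.8]
finger_gap: 0.648
finger_force: 0.0
```

Emit:
apply_moves([
  [0,0,-0.2,0,0,0],
  [0,0,-0.5,0,0,0],
  [0,0,-0.9,0,0,0],
  [0,0,-1,0,0,0],
])

```text
t: 12.9
position: [0.5201, -0.0055, 0.1342]
eef_rot: [[0.045, 0.999, 0.004], [0.999, -0.045, 0.0], [0.001, 0.004, -1.0]]
wrist_force: [-0.0, -0.4, 0.3]
finger_gap: 0.652
finger_force: 0.0
```

```bash
python3 - <<'E'
from loc import *
s=robot.get_state(); print(s['t'],s['position'],s['finger_gap'],s['joint_pos'])
c=cam('wrist','w10'); P=pts(c).reshape(-1,3); L=(P[:,:2]-SEAT)@Rb*1000; z=P[:,2]*1000
m=(z>47.5)&(z<52.5)&(abs(L[:,0])<16)&(abs(L[:,1])<83); 
print('top z',np.median(z[m]),'end y',L[m][:,1].min(),L[m][:,1].max())
for y in range(-80,81,20):
    k=m&(abs(L[:,1]-y)<10)
    if k.sum()>20: print(y,L[k][:,0].min().round(1),L[k][:,0].max().round(1),z[k].mean().round(1))
h=(z>83.5)&(z<88)&(np.hypot(L[:,0]-39,L[:,1]-50)<25); print('shaft local',L[h].mean(0),cv2.minEnclosingCircle(L[h].astype(np.float32)))
# spline orientation & centre
auto([(.50,-.10,.22,87.6),(.48,-.30,.22,87.6)])
E
```

```text
12.9 [ 0.52006868 -0.00548967  0.13417216] 0.6520286971675986 [ 0.08825951  0.53174378 -0.26290731  2.1550958   0.28778883  0.48337577
 -0.44041768]
top z 49.74966639089132 end y -80.51354464755106 78.87733931669351
-80 -12.2 9.3 49.9
-60 -12.1 10.1 49.7
-40 -11.7 10.6 49.8
-20 -12.1 10.5 49.7
0 -11.7 11.0 49.7
20 -11.3 10.8 49.7
40 -11.3 11.3 49.7
60 -11.2 11.1 49.7
80 -10.8 7.1 49.7
shaft local [38.87392771 50.0514456 ] ((38.94652557373047, 49.96791076660156), 14.288350105285645)
[-0.98, -0.16, -0.89, 0.005, -0.001, -0.004] rows>= 3.2
[-0.21, -0.04, -0.18, 0.0, 0.0, 0.0] rows>= 0.7
-> [ 0.4997 -0.1001  0.2197] 87.6
[-0.98, -0.06, -0.0, 0.0, 0.0, 0.0] rows>= 2.4
[-0.98, -0.05, -0.0, 0.0, 0.0, 0.0] rows>= 2.4
[-0.55, -0.03, -0.0, 0.0, 0.0, 0.0] rows>= 1.3
-> [ 0.4801 -0.3002  0.2197] 87.6
```

Emit:
apply_moves([
  [-0.3,-0.1,-0.5,0,0,0],
  [-0.98,-0.2,-0.9,0,0,0],
  [-0.98,-0.2,-0.9,0,0,0],
  [-0.98,-0.2,-0.9,0,0,0],
])

```text
t: 13.35
position: [0.4993, -0.0857, 0.2038]
eef_rot: [[0.049, 0.999, 0.001], [0.999, -0.049, -0.001], [-0.001, 0.001, -1.0]]
wrist_force: [-0.4, 1.2, -0.4]
finger_gap: 0.649
finger_force: 0.0
```

Emit:
apply_moves([
  [-1,-0.15,0,0,0,0],
  [-1,-0.15,0,0,0,0],
  [-1,-0.15,0,0,0,0],
])

```text
t: 13.65
position: [0.4828, -0.1655, 0.2019]
eef_rot: [[0.049, 0.999, -0.003], [0.999, -0.049, -0.0], [-0.001, -0.002, -1.0]]
wrist_force: [-0.3, -0.0, -0.6]
finger_gap: 0.655
finger_force: 0.0
```

Emit:
apply_moves([
  [-1,-0.06,0,0,0,0],
  [-1,-0.06,0,0,0,0],
  [-1,-0.06,0,0,0,0],
  [-1,-0.06,0,0,0,0],
])

```text
t: 14.05
position: [0.4758, -0.2411, 0.2023]
eef_rot: [[0.045, 0.999, -0.001], [0.999, -0.045, 0.002], [0.002, -0.001, -1.0]]
wrist_force: [0.1, 0.3, 0.4]
finger_gap: 0.65
finger_force: 0.0
```

Emit:
apply_moves([
  [-1,-0.06,0,0,0,0],
  [-1,-0.06,0,0,0,0],
  [-1,-0.06,0,0,0,0],
  [-1,-0.06,0,0,0,0],
])

```text
t: 14.45
position: [0.4678, -0.3203, 0.2029]
eef_rot: [[0.044, 0.999, -0.0], [0.999, -0.044, 0.001], [0.001, -0.0, -1.0]]
wrist_force: [0.7, 1.2, -0.0]
finger_gap: 0.651
finger_force: 0.0
```

```bash
python3 - <<'E'
from loc import *
s=robot.get_state(); print(s['t'],s['position'],s['finger_gap'],s['joint_pos'])
c=cam('wrist','w11'); P=pts(c); z=P[...,2]
m=(z>.043)&(z<.052)&(np.hypot(P[...,0]-.4785,P[...,1]+.303)<.03)&(c['range_z']>0)
print(m.sum(), cv2.minEnclosingCircle((P[m][:,:2]*1000).astype(np.float32)), np.median(z[m]), proj(c,(.4785,-.303,.046)))
E
```

```text
14.45 [ 0.4677839  -0.32028702  0.202865  ] 0.6507425279638848 [ 0.73025379  0.48158135 -0.32379348  1.99214368  0.22801754  0.7033633
  0.22212358]
1031 ((478.5787353515625, -304.6900939941406), 21.105607986450195) 0.04579245096100621 [263.07528967 158.50644642]
```

```bash
cat > bore.py <<'E'
from h import *
def top(c,x0,y0,zt,r=.026,tol=.004):
    P=pts(c); z=P[...,2]
    v,u=np.mgrid[0:384,0:512]; o,_=ray(c,0,0)
    D=np.stack([u,v,np.ones_like(u)],-1)@np.linalg.inv(c['K']).T@c['R']; Q=o+D*((zt-o[2])/D[...,2])[...,None]
    m=(abs(z-zt)<tol)&(np.hypot(Q[...,0]-x0,Q[...,1]-y0)<r)&(c['range_z']>0)
    return Q,m
def hubfit(c,x0,y0,zt):
    Q,m=top(c,x0,y0,zt)
    (cx,cy),R=cv2.minEnclosingCircle((Q[m][:,:2]*1000).astype(np.float32))
    d=Q[...,:2]*1000-[cx,cy]; r=np.hypot(d[...,0],d[...,1]); ph=np.arctan2(d[...,1],d[...,0])
    k=(r>11.5)&(r<15.5)&~m; kk=(r>11.5)&(r<15.5)
    s=np.exp(4j*ph[k]).sum(); th=np.degrees(np.angle(s))/4
    hole=(r<17)&~m; print('hub',(cx,cy),R,'hole centroid',Q[hole][:,:2].mean(0)*1000,'slot deg mod90',th,'strength',abs(s)/k.sum(),k.sum()/kk.sum()); return th
if __name__=='__main__':
    c=np.load('/tmp/w11.npz'); hubfit(c,.4786,-.3047,.0458)
    c=np.load('/tmp/w10.npz'); Q,m=top(c,.5593,.0394,.0855,.022,.003)
    d=Q[m][:,:2]*1000-[559.25,39.36]; r=np.hypot(*d.T); k=(r>10.5); s=np.exp(4j*np.arctan2(d[k,1],d[k,0])).sum()
    print('shaft',m.sum(),Q[m][:,:2].mean(0),cv2.minEnclosingCircle((Q[m][:,:2]*1000).astype(np.float32)),np.degrees(np.angle(s))/4,abs(s)/k.sum())
    a=cv2.cvtColor(np.load('/tmp/w11.npz')['image'],cv2.COLOR_RGB2BGR)[110:210,210:320]; b=cv2.cvtColor(c['image'],cv2.COLOR_RGB2BGR)[50:230,180:400]
    cv2.imwrite('pics/crop2.png',np.hstack([cv2.resize(a,(396,360)),cv2.resize(b,(400,360))]))
E
python3 bore.py
```

```text
hub (478.3700866699219, -304.35552978515625) 21.170095443725586 hole centroid [ 478.33321255 -304.09675049] slot deg mod90 0.6980583068331109 strength 0.7345820145474311 0.42482100238663484
shaft 1296 [0.55899176 0.03953598] ((558.7542114257812, 39.4696159362793), 14.62794303894043) -2.6619321532533022 0.8308984472717804
```

View pics/crop2.png

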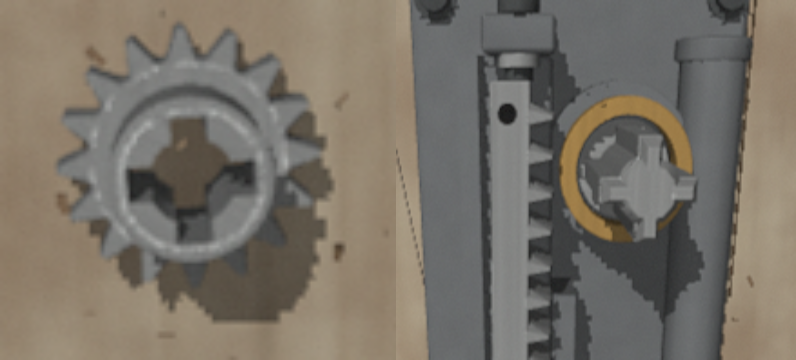

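Left crop: steel pinion with bore slots at about 0.7° (mod 90). Right crop: rack seated against the stop screw and splines at about −2.4°, so the pinion needs about −3° of turn.

Emit:
apply_moves([
  [0.1,0.07,0.3,0,0,0],
  [0.2,0.13,0.7,0,0,0],
  [0.2,0.13,1,0,0,0],
  [0.2,0.13,1,0,0,0],
], jaw=0.85)

```text
t: 14.9
position: [0.4778, -0.3031, 0.121]
eef_rot: [[0.041, 0.999, -0.004], [0.999, -0.041, 0.003], [0.003, -0.004, -1.0]]
wrist_force: [-0.2, 0.2, 1.0]
finger_gap: 0.851
finger_force: 0.0
```

```bash
python3 - <<'E'
from bore import *
s=robot.get_state(); print(s['t'],s['position'],s['finger_gap'],s['joint_pos'])
c=cam('wrist','w12'); hubfit(c,.4784,-.3043,.0458)
auto([(.4784,-.3043,.06,87.5),(.4784,-.3043,.036,87.5)])
E
```

```text
14.9 [ 0.47775991 -0.30312757  0.12100993] 0.8509681427359206 [ 0.65151974  0.59443971 -0.26970874  2.05544074  0.29519757  0.53306147
  0.12860751]
hub (478.07379150390625, -303.90411376953125) 21.455739974975586 hole centroid [ 478.30147972 -303.51803928] slot deg mod90 1.7279224693488295 strength 0.7337603969618196 0.3848314606741573
[-0.0, 0.0, 0.78, -0.003, -0.003, 0.002] rows>= 1.9
-> [ 0.4781 -0.3039  0.0602] 87.5
[-0.0, 0.0, 0.3, 0.0, 0.0, 0.0] rows>= 0.7
-> [ 0.4781 -0.3039  0.0362] 87.5
```

Emit:
apply_moves([
  [-0.01,0,0.4,0,0,0],
  [-0.01,0,0.8,0,0,0],
  [-0.01,0,1,0,0,0],
  [-0.01,0,1,0,0,0],
  [-0.01,0,1,0,0,0],
])

```text
t: 15.45
position: [0.479, -0.3072, 0.0449]
eef_rot: [[0.044, 0.999, 0.001], [0.999, -0.044, -0.0], [-0.0, 0.001, -1.0]]
wrist_force: [-0.6, -0.9, 0.1]
finger_gap: 0.85
finger_force: 0.0
```

Emit:
apply_moves([
  [0.035,-0.008,0.06,0,0,0],
  [0.035,-0.008,0.11,0,0,0],
  [0.035,-0.008,0.11,0,0,0],
])

```text
t: 15.75
position: [0.4778, -0.3046, 0.035]
eef_rot: [[0.045, 0.999, 0.0], [0.999, -0.045, -0.0], [-0.0, 0.0, -1.0]]
wrist_force: [-0.1, -0.2, -0.4]
finger_gap: 0.855
finger_force: 0.0
```

Emit:
apply_moves([
  [0,0,0,0,0,0],
  [0,0,0,0,0,0],
  [0,0,0,0,0,0],
  [0,0,0,0,0,0],
  [0,0,0,0,0,0],
  [0,0,0,0,0,0],
], jaw=0)

```text
t: 16.35
position: [0.4779, -0.3048, 0.0351]
eef_rot: [[0.045, 0.999, 0.0], [0.999, -0.045, -0.0], [-0.0, 0.001, -1.0]]
wrist_force: [-0.6, 0.3, 5.7]
finger_gap: 0.471
finger_force: 60.4
```

```bash
python3 - <<'E'
from bore import *
s=robot.get_state(); print(s['t'],s['position'],s['finger_gap'],s['joint_pos'],s['eef_rot'][:,0])
auto([(.483,-.30,.15,87.5),(.5588,.0394,.19,87.5)])
E
```

```text
16.35 [ 0.47786598 -0.30482227  0.03513513] 0.47110498132304657 [ 0.59086678  0.72672645 -0.18224971  2.09845009  0.36428729  0.34514408
  0.06443664] [ 4.51062014e-02  9.98982136e-01 -3.49171274e-04]
[0.04, 0.04, -0.98, 0.001, 0.0, -0.002] rows>= 2.4
[0.02, 0.02, -0.46, 0.0, 0.0, 0.0] rows>= 1.1
-> [ 0.4828 -0.3002  0.1503] 87.5
[0.98, 0.17, -0.11, 0.0, 0.0, 0.0] rows>= 2.4
[0.98, 0.18, -0.11, 0.0, 0.0, 0.0] rows>= 2.4
[0.98, 0.17, -0.12, 0.0, 0.0, 0.0] rows>= 2.4
[0.98, 0.18, -0.11, 0.0, 0.0, 0.0] rows>= 2.4
[0.36, 0.06, -0.05, 0.0, 0.0, 0.0] rows>= 0.9
-> [0.5585 0.0392 0.1903] 87.5
```

Emit:
apply_moves([
  [0,0,-0.3,0,0,0],
  [0,0,-0.7,0,0,0],
  [0.04,0.04,-1,0,0,0],
  [0.04,0.04,-1,0,0,0],
])

```text
t: 16.75
position: [0.4825, -0.3019, 0.1173]
eef_rot: [[0.045, 0.999, 0.004], [0.999, -0.045, -0.002], [-0.002, 0.004, -1.0]]
wrist_force: [0.3, -0.7, -3.2]
finger_gap: 0.471
finger_force: 62.0
```

Emit:
apply_moves([
  [0.3,0.1,-0.6,0,0,0],
  [0.7,0.2,-0.8,0,0,0],
  [1,0.2,-0.8,0,0,0],
  [1,0.2,-0.8,0,0,0],
])

```text
t: 17.15
position: [0.5008, -0.2186, 0.1784]
eef_rot: [[0.04, 0.999, -0.0], [0.999, -0.04, 0.002], [0.002, -0.0, -1.0]]
wrist_force: [0.6, 1.0, -3.9]
finger_gap: 0.473
finger_force: 62.6
```

Emit:
apply_moves([
  [1,0.2,0,0,0,0],
  [1,0.2,0,0,0,0],
  [1,0.2,0,0,0,0],
  [1,0.2,0,0,0,0],
])

```text
t: 17.55
position: [0.5196, -0.143, 0.1776]
eef_rot: [[0.044, 0.999, -0.002], [0.999, -0.044, 0.0], [-0.0, -0.002, -1.0]]
wrist_force: [-0.3, -0.4, -2.4]
finger_gap: 0.471
finger_force: 62.6
```

Emit:
apply_moves([
  [1,0.2,0,0,0,0],
  [1,0.2,0,0,0,0],
  [1,0.2,0,0,0,0],
  [1,0.2,0,0,0,0],
])

```text
t: 17.95
position: [0.5393, -0.0651, 0.178]
eef_rot: [[0.045, 0.999, -0.002], [0.999, -0.045, -0.001], [-0.001, -0.002, -1.0]]
wrist_force: [-0.7, -0.6, -4.1]
finger_gap: 0.471
finger_force: 62.6
```

```bash
python3 - <<'E'
from bore import *
s=robot.get_state(); print(s['t'],s['position'],s['finger_gap'],s['joint_pos'],s['eef_rot'][:,0])
c=cam('wrist','w13'); z=s['position'][2]
P=pts(c); q=P[(abs(P[...,2]-z-.011)<.004)&(np.hypot(P[...,0]-s['position'][0],P[...,1]-s['position'][1])<.03)]; print(len(q),np.median(q[:,2])-z if len(q) else 0)
hubfit(c,s['position'][0],s['position'][1],z+.011)
auto([(.559,.0394,z,84.6)])
E
```

```text
17.95 [ 0.53926555 -0.06509822  0.17799136] 0.4712628164413839 [ 0.22562757  0.48881531 -0.2947541   2.06641338  0.23833251  0.61962093
 -0.27698612] [ 4.52105930e-02  9.98977136e-01 -8.26987460e-04]
5313 0.010522702537566847
hub (539.3095703125, -64.49586486816406) 25.767641067504883 hole centroid [538.72586022 -62.82113778] slot deg mod90 1.9439399493229368 strength 0.723189389969498 0.3134670487106017
[0.98, 0.14, -0.0, -0.002, 0.002, 0.061] rows>= 2.4
[0.35, 0.03, -0.0, 0.0, 0.0, 0.0] rows>= 0.9
-> [0.5589 0.0395 0.1779] 84.6
```

```bash
cat >> bore.py <<'E'
E
cat > bore2.py <<'E'
from bore import *
def hole(c,x0,y0,zt):
    cx,cy=x0*1000,y0*1000
    for _ in range(8):
        Q,m=top(c,cx/1000,cy/1000,zt,.03); d=Q[...,:2]*1000-[cx,cy]; r=np.hypot(d[...,0],d[...,1])
        h=((r<18.5)&~m).astype(np.uint8); _,l,st,_=cv2.connectedComponentsWithStats(h); h=l==1+st[1:,4].argmax()
        e=Q[h][:,:2]*1000; cx,cy=e.mean(0)
    d=Q[...,:2]*1000-[cx,cy]; r=np.hypot(d[...,0],d[...,1]); ph=np.arctan2(d[...,1],d[...,0])
    k=h&(r>11.5)&(r<16); s=np.exp(4j*ph[k]).sum()
    # outer hub edge away from the fingers
    o=m&(abs(d[...,0])<10); w=d[o]; 
    print('hole',(cx.round(2),cy.round(2)),'area',h.sum(),'slot',np.degrees(np.angle(s))/4,'hub y edges',w[:,1].min(),w[:,1].max(),'mid y',cy+(w[:,1].min()+w[:,1].max())/2)
E
python3 - <<'E'
from bore2 import *
hole(np.load('/tmp/w11.npz'),.4785,-.304,.0458)
hole(np.load('/tmp/w12.npz'),.4785,-.304,.0458)
hole(np.load('/tmp/w13.npz'),.5393,-.0645,.1885)
E
```

```text
hole (np.float64(478.35), np.float64(-304.08)) area 658 slot 1.2397531949675105 hub y edges -20.968365130147504 20.393539392800335 mid y -304.3720183908534
hole (np.float64(478.31), np.float64(-303.51)) area 1076 slot 1.5752015784233928 hub y edges -21.77525591173037 20.535322543343796 mid y -304.12793280677994
hole (np.float64(538.72), np.float64(-62.96)) area 2387 slot 1.6533616935787832 hub y edges -22.501251543272254 21.129354172969883 mid y -63.64671055799998
```

Emit:
apply_moves([
  [0.4,0.06,0,0,0,0.03],
  [0.8,0.12,0,0,0,0.06],
  [1,0.14,0,0,0,0.07],
  [1,0.14,0,0,0,0.07],
])

```text
t: 18.4
position: [0.5548, 0.0161, 0.1785]
eef_rot: [[0.099, 0.995, -0.0], [0.995, -0.099, 0.0], [0.0, -0.0, -1.0]]
wrist_force: [-0.5, -0.2, -2.9]
finger_gap: 0.468
finger_force: 62.6
```

```bash
python3 - <<'E'
from bore2 import *
s=robot.get_state(); print(s['t'],s['position'],s['finger_gap'],s['eef_rot'][:,0],s['wrist_force'])
c=cam('wrist','w14'); hole(c,s['position'][0],s['position'][1],s['position'][2]+.0105)
auto([(.559,.0394,.14,84.6)])
E
```

```text
18.4 [0.55476466 0.01609079 0.17851904] 0.46793528107018256 [9.90613115e-02 9.95081250e-01 4.02020429e-04] [-0.4817775  -0.17987219 -2.93753097]
hole (np.float64(554.32), np.float64(18.2)) area 2385 slot -1.4253122039260155 hub y edges -22.479696135735562 21.556335179205462 mid y 17.74111515064844
[0.32, 0.03, 0.48, -0.001, 0.001, -0.008] rows>= 1.4
-> [0.5593 0.0396 0.14  ] 84.6
```

Emit:
apply_moves([
  [0.15,0.015,0.2,0,0,0.01],
  [0.28,0.03,0.4,0,0,0.018],
  [0.28,0.03,0.54,0,0,0.018],
  [0.28,0.03,0.54,0,0,0.018],
])

```text
t: 18.85
position: [0.5581, 0.0352, 0.134]
eef_rot: [[0.115, 0.993, -0.003], [0.993, -0.115, -0.001], [-0.002, -0.003, -1.0]]
wrist_force: [-0.3, 0.2, -2.7]
finger_gap: 0.468
finger_force: 62.6
```

```bash
python3 - <<'E'
from bore2 import *
s=robot.get_state(); print(s['t'],s['position'],s['finger_gap'],s['eef_rot'][:,0],s['wrist_force'])
x,y,z=s['position']
c=cam('wrist','w15'); hole(c,x,y,z+.0105)
Q,m=top(c,.559,.0393,.0855,.02,.004); print('shaft seen thru bore',m.sum(),Q[m].mean(0) if m.any() else 0)
b=cv2.cvtColor(c['image'],cv2.COLOR_RGB2BGR); u,v=proj(c,(x,y,z+.0105)).astype(int); print(u,v)
cv2.imwrite('pics/crop3.png',cv2.resize(b[max(0,v-80):v+80,u-110:u+110],(770,560)))
E
```

```text
18.85 [0.55807125 0.03524689 0.1340101 ] 0.46788077314511717 [ 0.11531063  0.99332775 -0.00185392] [-0.32812786  0.18442602 -2.67805771]
hole (np.float64(557.73), np.float64(37.32)) area 2389 slot -2.749812427142794 hub y edges -22.485745696820054 21.178316553580736 mid y 36.66905630493182
shaft seen thru bore 0 0
252 280
```

View pics/crop3.png

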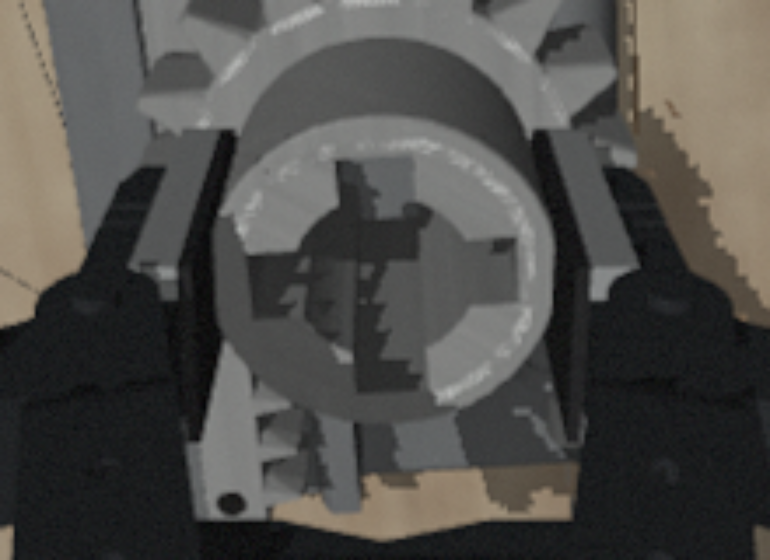

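Emit:
apply_moves([
  [0.034,0.012,0,0,0,0],
  [0.034,0.012,0.06,0,0,0],
  [0.034,0.012,0.12,0,0,0],
  [0.034,0.012,0.12,0,0,0],
])

```text
t: 19.3
position: [0.5601, 0.0398, 0.1255]
eef_rot: [[0.114, 0.993, -0.001], [0.993, -0.114, -0.0], [-0.0, -0.001, -1.0]]
wrist_force: [-0.9, -0.3, -3.7]
finger_gap: 0.473
finger_force: 62.6
```

```bash
python3 - <<'E'
from bore2 import *
s=robot.get_state(); x,y,z=s['position']; print(s['t'],x,y,z,s['wrist_force'])
for n in ('top','scene'):
    c=cam(n,n+'2'); P=pts(c); q=P[(abs(P[...,2]-z-.0105)<.006)&(np.hypot(P[...,0]-.559,P[...,1]-.04)<.03)]
    print(n,len(q))
E
```

```text
19.3 0.5601305421412172 0.03981264372531439 0.12551212736863757 [-0.94999252 -0.34024643 -3.70089517]
top 0
scene 89
```

Emit:
apply_moves([
  [-0.023,-0.007,0,0,0,0],
  [-0.023,-0.007,0.02,0,0,0],
  [-0.023,-0.007,0.03,0,0,0],
  [-0.023,-0.007,0.03,0,0,0],
])

```text
t: 19.8
position: [0.5596, 0.0383, 0.1235]
eef_rot: [[0.114, 0.993, -0.0], [0.993, -0.114, -0.0], [-0.0, -0.0, -1.0]]
wrist_force: [0.0, 0.9, -3.8]
finger_gap: 0.47
finger_force: 62.6
```

```bash
python3 - <<'E'
from bore2 import *
s=robot.get_state(); x,y,z=s['position']; print(s['t'],x,y,z,s['wrist_force'])
c=cam('wrist','w16'); hole(c,x,y,z+.0105)
E
```

```text
19.8 0.5596360885907298 0.038284397741563274 0.12347739548128686 [ 0.00534345  0.85473912 -3.78298586]
hole (np.float64(559.24), np.float64(40.38)) area 2384 slot -2.4150728915864916 hub y edges -22.464580052583738 21.360064010634915 mid y 39.822762006182664
```

Emit:
apply_moves([
  [-0.003,-0.003,0.03,0,0,0],
  [-0.003,-0.003,0.05,0,0,0],
  [-0.003,-0.003,0.07,0,0,0],
  [-0.003,-0.003,0.07,0,0,0],
])

```text
t: 20.25
position: [0.5593, 0.0381, 0.1177]
eef_rot: [[0.114, 0.993, -0.001], [0.993, -0.114, -0.0], [-0.0, -0.001, -1.0]]
wrist_force: [-0.1, 1.0, -3.0]
finger_gap: 0.472
finger_force: 62.6
```

Emit:
apply_moves([
  [0,0,0.025,0,0,0],
  [0,0,0.05,0,0,0],
  [0,0,0.075,0,0,0],
  [0,0,0.1,0,0,0],
  [0,0,0.1,0,0,0],
])

```text
t: 20.75
position: [0.5593, 0.0381, 0.1097]
eef_rot: [[0.114, 0.993, -0.0], [0.993, -0.114, -0.0], [-0.0, -0.0, -1.0]]
wrist_force: [-0.4, 0.3, -3.1]
finger_gap: 0.469
finger_force: 62.6
```

Emit:
apply_moves([
  [0,0,0.04,0,0,0],
  [0,0,0.08,0,0,0],
  [0,0,0.12,0,0,0],
  [0,0,0.16,0,0,0],
  [0,0,0.2,0,0,0],
  [0,0,0.24,0,0,0],
  [0,0,0.24,0,0,0],
  [0,0,0.24,0,0,0],
])

```text
t: 21.55
position: [0.5594, 0.0381, 0.0907]
eef_rot: [[0.114, 0.993, -0.0], [0.993, -0.114, -0.0], [-0.0, -0.0, -1.0]]
wrist_force: [0.7, -0.0, -2.6]
finger_gap: 0.466
finger_force: 62.6
```

Emit:
apply_moves([
  [0,0,0.02,0,0,0],
  [0,0,0.04,0,0,0],
  [0,0,0.06,0,0,0],
  [0,0,0.08,0,0,0],
  [0,0,0.1,0,0,0],
  [0,0,0.1,0,0,0],
])

```text
t: 22.15
position: [0.5594, 0.0381, 0.0825]
eef_rot: [[0.114, 0.994, -0.0], [0.994, -0.114, 0.0], [-0.0, -0.0, -1.0]]
wrist_force: [-0.1, 0.1, -2.6]
finger_gap: 0.47
finger_force: 62.6
```

Emit:
apply_moves([
  [0,0,0.02,0,0,0],
  [0,0,0.04,0,0,0],
  [0,0,0.06,0,0,0],
  [0,0,0.08,0,0,0],
  [0,0,0.09,0,0,0],
  [0,0,0.09,0,0,0],
])

```text
t: 22.75
position: [0.5594, 0.0381, 0.0754]
eef_rot: [[0.114, 0.994, -0.0], [0.994, -0.114, 0.0], [-0.0, -0.0, -1.0]]
wrist_force: [0.7, -0.6, -2.2]
finger_gap: 0.47
finger_force: 62.6
```

Emit:
apply_moves([
  [0,0,0.02,0,0,0],
  [0,0,0.04,0,0,0],
  [0,0,0.06,0,0,0],
  [0,0,0.08,0,0,0],
  [0,0,0.08,0,0,0],
])

```text
t: 23.25
position: [0.5597, 0.0382, 0.0696]
eef_rot: [[0.114, 0.993, 0.001], [0.993, -0.114, -0.0], [0.0, 0.001, -1.0]]
wrist_force: [-0.9, 0.0, 8.5]
finger_gap: 0.468
finger_force: 63.7
```

Emit:
apply_moves([
  [0,0,0.015,0,0,0],
  [0,0,0.03,0,0,0],
  [0,0,0.04,0,0,0],
  [0,0,0.045,0,0,0],
  [0,0,0.045,0,0,0],
])

```text
t: 23.75
position: [0.5598, 0.0382, 0.0671]
eef_rot: [[0.114, 0.994, 0.002], [0.994, -0.114, -0.0], [-0.0, 0.002, -1.0]]
wrist_force: [-3.1, -0.1, 18.2]
finger_gap: 0.471
finger_force: 65.1
```

Emit:
apply_moves([
  [0,0,0.01,0,0,0],
  [0,0,0.015,0,0,0],
  [0,0,0.015,0,0,0],
])

```text
t: 24.05
position: [0.5602, 0.0382, 0.067]
eef_rot: [[0.114, 0.993, 0.003], [0.993, -0.114, -0.0], [-0.0, 0.003, -1.0]]
wrist_force: [-6.2, -0.4, 31.9]
finger_gap: 0.472
finger_force: 66.5
```

```bash
python3 - <<'E'
from bore2 import *
s=robot.get_state(); x,y,z=s['position']; print(s['t'],x,y,z,s['wrist_force'],s['finger_force'])
c=cam('wrist','w17'); P=pts(c); d=np.hypot(P[...,0]-.5593,P[...,1]-.0393); Z=P[...,2]
r=(d>.0175)&(d<.0205)&(Z>.06)&(Z<.09)&(abs(P[...,0]-.5593)<.012); print('hub top z',np.median(Z[r]),r.sum())
h=(d<.009)&(Z>.06)&(Z<.1); print('shaft top z',np.median(Z[h]),h.sum())
P=P.reshape(-1,3)
from loc import SEAT,Rb
L=(P[:,:2]-SEAT)@Rb*1000; zz=P[:,2]*1000; m=(zz>47.5)&(zz<51.5)&(abs(L[:,0])<14)&(abs(L[:,1])<85)
print('rack',np.median(zz[m]),L[m].min(0),L[m].max(0))
b=cv2.cvtColor(c['image'],cv2.COLOR_RGB2BGR); cv2.imwrite('pics/crop4.png',cv2.resize(b[120:384,100:420],(720,594)))
E
```

```text
24.05 0.5601925321163519 0.03815948626286686 0.06696489239532558 [-6.15073522 -0.43506183 31.86629976] 66.48389971756842
hub top z 0.07657481687956479 1517
shaft top z 0.08554531662939291 1489
rack 49.673042325298255 [-12.16442642  -9.21697498] [13.97315971 84.97860703]
```

View pics/crop4.png

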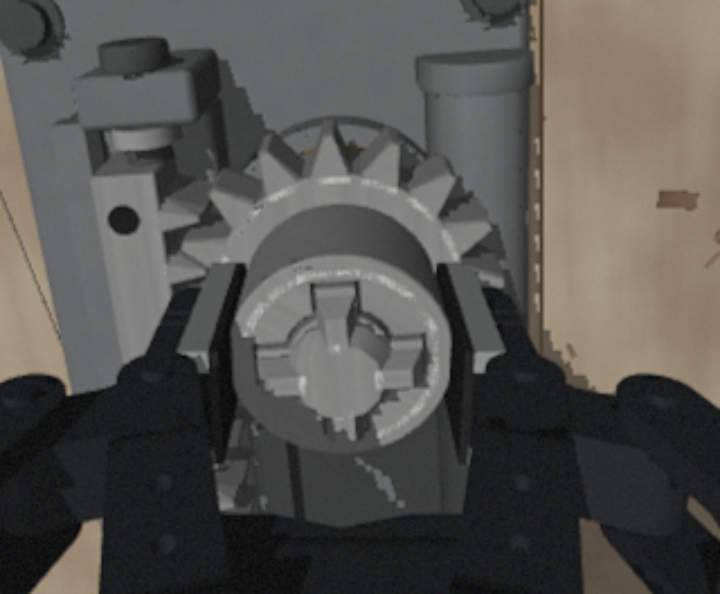

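The pinion is home, with the splined end and groove standing clear above the hub at about (340,345), in mesh with the rack, which rests on the stop screw at (140,145). The press force rose to about 32 N with no further travel.

Emit:
apply_moves([
  [0,0,0,0,0,0],
  [0,0,0,0,0,0],
  [0,0,0,0,0,0],
])

```text
t: 24.4
position: [0.5602, 0.0382, 0.067]
eef_rot: [[0.114, 0.993, 0.003], [0.993, -0.114, -0.0], [0.0, 0.003, -1.0]]
wrist_force: [-5.3, -1.2, 32.7]
finger_gap: 0.468
finger_force: 66.5
```

```bash
python3 -c "
from h import *
s=robot.get_state(); print(s['t'],s['position'],s['wrist_force'],s['finger_force'])
print(ticket.finish_job())"
```

```text
24.4 [0.56018757 0.03817554 0.06695878] [-5.27456319 -1.24943744 32.68373778] 66.48476335132727
the job is handed in; nothing more can be done
None
```

The job is handed in at 24.4 s: the rack is released in the guide against the stop screw, and the pinion is on the splines, in mesh and home on the shoulder, still gripped and pressed down with about 33 N; the hand-in returned no verdict.

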